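# Palletise the tile cartons on the packing turntable

### The job

Lock the turntable by pushing its brake lever all the way over, away from the robot; then, with the brake kept locked, build the interlocking layer on the slab from all the tile cartons there are, one flat in a pencilled outline and squared to it, with both places of the pair filled and the rest in the row of three. When every carton is in place, bring the lever back upright (half brake) so that the load can be turned for tacking with spray. The spray must be ready too: at any time, lift its cap off and stand it in the cap holder, closed end up, and leave the roll, magazines, bottle and mug alone.

Things in the scene. Friction and masses are not known exactly. Their poses are not given: they have to be found in the camera images.
- stand: Fixed packing turntable with a plywood slab, 230 mm (x) by 270 mm (y), its top 30 mm up. Origin: underside centre, on the worktop; z up. Outlines on the slab, 5 to 7 mm apart: on the -x (robot) side a row of three side by side, long sides along x; on the +x side a pair end to end, long sides along y. The brake lever stands beyond the +y edge.
- row_left (a point): Centre of the +y outline of the row of three, on the slab's top; the carton's long side (its x) goes along the stand's x. Axes as the stand.
- row_mid (a point): Centre of the middle outline of the row of three, on the slab's top; the carton's long side (its x) goes along the stand's x. Axes as the stand.
- row_right (a point): Centre of the -y outline of the row of three, on the slab's top; the carton's long side (its x) goes along the stand's x. Axes as the stand.
- pair_left (a point): Centre of the +y outline of the pair, on the slab's top; the carton's long side (its x) goes along the stand's y. Axes as the stand.
- pair_right (a point): Centre of the -y outline of the pair, on the slab's top; the carton's long side (its x) goes along the stand's y. Axes as the stand.
- brake (a joint): Brake lever angle, 0 to 1.6 rad. 0: leans 0.8 rad to the stand's -x (towards the robot), off; 0.8: upright, half brake; 1.6: leans 0.8 rad to the stand's +x at its stop, locked. Turns about the stand's y axis through brake_pivot, needs about 1 N at the knob, stays where it is left.
- brake_tip (a point): Centre of the black ball knob (26 mm diameter) at the end of the brake lever, 85 mm from the pivot; the rod under it is 10 mm thick.
- brake_pivot (a point): Point on the lever's hinge axis, 22 mm above the worktop, 178 mm from the stand's centre along its +y. Axes as the stand. The lever's housing is 70 x 50 x 25 mm.
- carton1: Cardboard tile carton, 105 mm (x) by 70 mm (y) by 40 mm high, 0.25 to 0.5 kg, all alike. On its top stands a stiff carry grip, 56 mm along x, 14 mm thick in y, 36 mm high (76 mm in all), to pinch from above across its thickness. Origin: centre of the underside. Three to five are there; None if absent.
- carton2: Cardboard tile carton, 105 mm (x) by 70 mm (y) by 40 mm high, 0.25 to 0.5 kg, all alike. On its top stands a stiff carry grip, 56 mm along x, 14 mm thick in y, 36 mm high (76 mm in all), to pinch from above across its thickness. Origin: centre of the underside. Three to five are there; None if absent.
- carton3: Cardboard tile carton, 105 mm (x) by 70 mm (y) by 40 mm high, 0.25 to 0.5 kg, all alike. On its top stands a stiff carry grip, 56 mm along x, 14 mm thick in y, 36 mm high (76 mm in all), to pinch from above across its thickness. Origin: centre of the underside. Three to five are there; None if absent.
- carton4: Cardboard tile carton, 105 mm (x) by 70 mm (y) by 40 mm high, 0.25 to 0.5 kg, all alike. On its top stands a stiff carry grip, 56 mm along x, 14 mm thick in y, 36 mm high (76 mm in all), to pinch from above across its thickness. Origin: centre of the underside. Three to five are there; None if absent.
- carton5: Cardboard tile carton, 105 mm (x) by 70 mm (y) by 40 mm high, 0.25 to 0.5 kg, all alike. On its top stands a stiff carry grip, 56 mm along x, 14 mm thick in y, 36 mm high (76 mm in all), to pinch from above across its thickness. Origin: centre of the underside. Three to five are there; None if absent.
- can: Small spray can, 51 mm in diameter, clipped in a heavy round foot (72 mm in diameter, 12 mm high); fixed. Origin: centre of the foot's underside on the worktop. The shoulder on which the cap stands is 90 mm up, with a nozzle 16 mm high, up to 30 mm wide, inside the cap.
- cap: Loose white cap over the spray can's nozzle: 46 mm in diameter, 40 mm high, hollow and open below (wall 3.5 mm, top 5 mm). Origin: centre of its open lower rim; z up through the closed top.
- holder: Grey round cap holder, a shallow open cup fixed on the worktop: outside 68 mm in diameter and 14 mm high, inside 59 mm wide, inner floor 4 mm up. Origin: centre of the underside.
- holder_in (a point): Centre of the holder's inner floor, 4 mm above the worktop.
- bag_roll: Bystander: upright black roll of bin bags, 60 mm in diameter, 110 mm high. Origin: underside centre.
- magazines: Bystander: small stack of magazines, 150 x 200 x 24 mm. Origin: underside centre.
- water: Bystander: small water bottle, 60 mm in diameter, 130 mm high. Origin: underside centre.
- mug: Bystander: white mug, 80 mm in diameter, 90 mm high. Origin: underside centre.
Things that resemble listed ones, but are neither listed nor needed, are in the scene too. What is shaped like the carton2 but red is not meant. What is shaped like the carton4 but red is not meant.

How it is judged:
By the outcome, as a careful person would: the job done as asked, in the order asked, and still so for the second after the job is handed in, with the robot touching nothing.
Of carton1, carton2, carton3, carton4, carton5 only 3 to 5 are there at a start; the rules pass over those that are not, and their reading is None.
At some moment in a run one of carton1, carton2, carton3, carton4, carton5 may be knocked a few centimetres aside while the robot is not near it.
It also fails if it takes over 210 s, if anything falls off the work surface, if the arm or the gripper's body presses on something with over 40 N, if the wrist force passes 120 N, or if a joint passes its speed limit or range.

### The arm

A 6-joint arm with a two-finger parallel gripper is mounted at the origin on the work surface. World frame = base frame: x ahead of the robot, y to its left, z up, the work surface at z = 0. Lengths are in m, angles in rad, forces in N, time in s.
With the tool pointing down it reaches from about 0.275 to 0.75 m from the base axis. Payload 10.2 kg.
Tool frame: the origin (TCP) lies midway between the tips of the shut fingers; the grasp point (between the pads) lies robot.hold_point_z behind it (robot.hold_point_z is the distance from the TCP to the grasp point, in m); z points along the fingers, y is the line along which they close (so a half turn about z gives the same grasp; the last joint's range is limited). The gripper opens to 85 mm and grips with 20 to 120 N. Pads are 22 mm wide; open, the fingers measure 114 mm over their backs; the gripper's body (76 mm by 85 mm) begins 54 mm behind the grasp point. The pads swing forward as they close: fully open they stand 13 mm farther back than shut.
Start: joints at [0.883, 0.313, 1.498, -0, 1.331, -0.223], TCP at [0.235, 0.469, 0.231] pointing down, gripper open.
Joint ranges: [-2.94, 2.94], [-0.97, 2.17], [0.19, 2.56], [-1.23, 4.37], [0.02, 3.11], [-2.88, 2.88]. Speed limits (rad/s): [2.39, 2.39, 3.01, 3.14, 3.14, 3.14].

### API

Orientations are given as [roll, pitch, yaw] about the fixed x, y, z axes, in that order (R = Rz(yaw) Ry(pitch) Rx(roll)).
In Python, from cell import sensors, vision, robot, finder gives the robot as it stands. The module is installed in compiled form; this text tells all that it offers.
- The arm moves only by the shell command python3 -m crank 'ROWS' [OPENING] [FORCE]. ROWS is JSON, a list of rows, each a list of 4 numbers: the shift along the tool's x, y, z as a fraction of full scale, then the turn about the tool's z as a fraction of full scale. A call has exactly 5 rows; each row is the pose to reach, as a shift and turn from the pose commanded when the call began, along the tool's axes at that moment; what a row does not reach only later rows make up. Full scale, the value 1, is 250 mm for a shift and pi/2 rad for a turn. A row lasts 1/10 s, in which the tool goes at most 50 mm and 8.59 degrees, less where a joint would pass 70% of its speed; a pose out of reach is approached as far as the arm can. A call with a number of a shift or a turn outside -1 to 1 is refused whole. A call with a gripper value outside its range is refused whole. OPENING is the opening, from -1 (shut) to 1 (fully open), set as the call begins (- or left out, the last holds). The fingers move at their own pace and stop on an object; FORCE is the grip in N (left out, the last holds). Time passes only in rows, so rows that repeat a pose let the fingers close, or fill a call up. It gives the time, the measured TCP pose, the force, the opening and the grip force at its end, in the units of the state.
- sensors.observe(): the state, without advancing time (a new reading comes with each control period).
- vision.grab_frame(name): name is "side" or "top" or "wrist"; returns a dict with "pixels" (420x560x3 uint8, red, green, blue), "fx", "fy", "cx", "cy" (pixels), "dist_coeffs" ([k1, k2, p1, p2, k3] as OpenCV has them; the pictures are not rectified), "xyz" and "rotation" of the camera in the world. Camera axes: x right, y down, z forward; pixel columns grow to the right and rows downward; lengths in m; the calibration is good to about 2 mm. A picture is of the moment at which its call begins. There is no depth.
- robot.close_job(): hands the job in; it is judged then, once.
Trained networks look in a picture, given as the dict that the camera call returned (one of the last four; its "shot" number tells which), for a name from the list of things; names that differ only in an ending like _2 or _b are one class to them, and where a whole thing is asked for, a point or a joint stands for the part that bears it (a point fixed in the world has none). Each returns a list of dicts, best first, with "confidence" (0 to 1); they miss things now and then, are a little off and sometimes report something else, mostly with a low value. They report only what shows in the picture. A call takes as long as a camera call. They do not tell look-alikes from the thing itself.
- finder.trace(picture, label): "region" (420x560 bool, what is visible of it).
- finder.place_of(picture, label): "centre" ([x, y, z] in m, in world coordinates, good to about 4 mm: a listed point, or the origin of a listed thing).
The state is a dict: "time": time; "qpos": joint angles; "qd": joint speeds; "effort": joint torques, N m; "position": TCP position; "tool_rot": TCP orientation; "ft_force": force on the tool from outside, world axes, zero at the start; "torque": the same for the moment, N m; "grip_width": opening from 0.0 (shut) to 1.0 (fully open); "grasp_force": force on a finger pad.
Only numpy, scipy, OpenCV 4.12 (cv2) and the standard library are available. Lean on these libraries where they do the work, as an engineer would, in place of code of your own. Each camera call takes 0.05 s, during which the arm holds its last target. There are 200 camera calls.

## Working session

There is one attempt and no reset: what is moved stays moved. The work goes in short steps, Python scripts to look and compute and a shell command to move; the robot and the scene stay as the last step left them, time stands still between calls to the robot, and variables do not carry over. Pictures are saved under pics/ and viewed, at most 14 in all, crops included, and the job is handed in when it is done.

```bash
mkdir -p pics
cat > h.py <<'E'
import numpy as np, cv2
from cell import sensors, vision, robot, finder
from scipy.spatial.transform import Rotation as R
def K(p): return np.array([[p["fx"],0,p["cx"]],[0,p["fy"],p["cy"]],[0,0,1.]]), np.array(p["dist_coeffs"],float)
def rot(p):
    r=np.array(p["rotation"],float)
    return r if r.shape==(3,3) else R.from_euler('xyz',r).as_matrix()
def toworld(p,uv,z):
    k,d=K(p); n=cv2.undistortPoints(np.array(uv,float).reshape(-1,1,2),k,d).reshape(-1,2)
    ray=np.c_[n,np.ones(len(n))]@rot(p).T; c=np.array(p["xyz"])
    return c+ray*((z-c[2])/ray[:,2])[:,None]
def topix(p,X):
    k,d=K(p); r=rot(p).T; X=np.array(X,float).reshape(-1,3)
    return cv2.projectPoints(X,cv2.Rodrigues(r)[0],-r@np.array(p["xyz"]),k,d)[0].reshape(-1,2)
def save(p,n): cv2.imwrite("pics/"+n,p["pixels"][:,:,::-1])
def state():
    s=sensors.observe(); return s
def go(target,yaw=None):
    "rows' values for a shift from the measured pose to a TCP target, tool down"
    s=sensors.observe(); r=R.from_euler('xyz',s["tool_rot"]).as_matrix()
    print("shift tool frac",np.round(r.T@(np.array(target)-s["position"])/.25,4))
    if yaw is not None:
        y=np.arctan2(r[1,1],r[0,1]) # finger line dir
        d=(yaw-y+np.pi/2)%np.pi-np.pi/2
        print("turn frac (tool z down => sign)",round(-d/(np.pi/2),4),"q6",s["qpos"][5])
E
python3 - <<'E'
from h import *
s=state(); print(s, robot.hold_point_z)
for n in ("top","side"):
    p=vision.grab_frame(n); save(p,n+"0.png"); print(n,p["xyz"],p["rotation"],p["fx"],p["dist_coeffs"])
    for l in ["stand","row_left","row_mid","row_right","pair_left","pair_right","brake_tip","brake_pivot","carton1","can","cap","holder","bag_roll","magazines","water","mug"]:
        print(l,[(np.round(f["centre"],3).tolist(),round(f["confidence"],2)) for f in finder.place_of(p,l)][:8])
E
```

```text
{'time': 0.0, 'qpos': array([ 8.82643425e-01,  3.13436221e-01,  1.49844810e+00, -1.40222602e-05,
        1.33100904e+00, -2.23403248e-01]), 'qd': array([ 4.83635593e-05, -3.78714061e-04, -6.22809352e-04,  1.14460975e-03,
       -1.16192944e-03, -4.16421236e-04]), 'effort': array([ 1.19972898e-03, -4.12267578e+01, -2.59739506e+01, -7.30218881e-05,
        4.20684490e-03, -3.71843953e-05]), 'position': array([0.23514777, 0.46909787, 0.23073799]), 'tool_rot': array([-3.14032125e+00, -2.74892462e-04,  2.67684616e+00]), 'ft_force': array([ 0.24192892, -0.21757044,  0.4411222 ]), 'torque': array([ 0.01282989, -0.03759953,  0.03751126]), 'grasp_force': 0.0, 'grip_width': 1.0052632294526527} 0.0187
top [ 0.36615914 -0.05902507  1.37403788] [-2.98712117  0.01678233 -1.57586086] 480.22458760955783 [0.0078467 0.        0.        0.        0.       ]
stand [([0.518, 0.205, 0.001], 0.58), ([0.684, -0.047, 0.008], 0.27)]
row_left [([0.465, 0.274, 0.028], 0.59)]
row_mid [([0.476, 0.198, 0.028], 0.9)]
row_right [([0.486, 0.122, 0.031], 0.58)]
pair_left [([0.561, 0.273, 0.029], 0.58)]
pair_right [([0
[... 1435 characters left out ...]
67, 0.032], 0.34)]
brake_tip [([0.431, 0.374, 0.085], 0.58)]
brake_pivot [([0.489, 0.379, 0.022], 0.93)]
carton1 [([0.458, -0.18, -0.001], 0.96), ([0.448, -0.333, 0.0], 0.91), ([0.302, -0.262, -0.003], 0.82), ([0.599, -0.163, 0.0], 0.81), ([0.576, -0.426, -0.003], 0.73), ([0.583, -0.294, -0.001], 0.65), ([0.831, -0.131, 0.002], 0.61)]
can [([0.426, -0.061, -0.003], 0.85), ([0.463, 0.274, 0.032], 0.16)]
cap [([0.429, -0.055, 0.09], 0.64)]
holder [([0.681, -0.053, 0.006], 0.59)]
bag_roll [([0.749, -0.247, 0.004], 0.69)]
magazines [([0.81, 0.072, 0.002], 0.59)]
water [([0.418, -0.508, 0.001], 0.74)]
mug [([0.682, 0.407, 0.0], 0.87), ([0.514, 0.203, -0.002], 0.56), ([0.43, -0.055, 0.093], 0.48)]
```

View pics/top0.png

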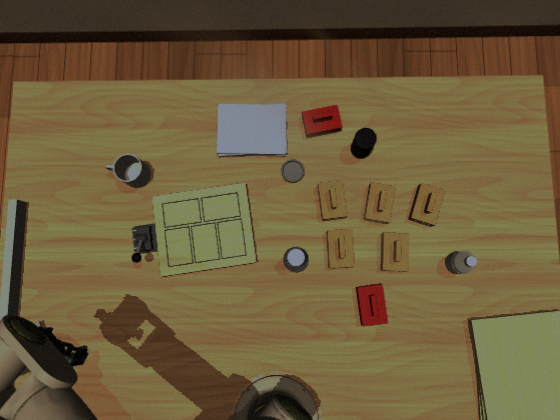

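View pics/side0.png

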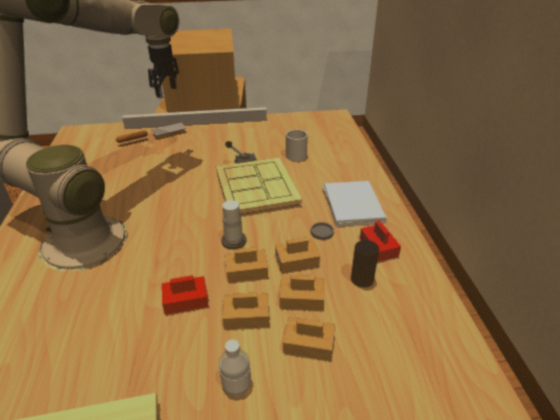

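```bash
cat >> h.py <<'E'
from scipy.optimize import minimize
from scipy.spatial import ConvexHull
def box(l,w,z0,z1): return np.array([[a*l/2,b*w/2,z] for a in(-1,1) for b in(-1,1) for z in(z0,z1)])
CARTON=[box(.105,.07,0,.04),box(.056,.014,.04,.076)]
SLAB=[box(.23,.27,.0,.03)]
def ring(d,z): return np.array([[d/2*np.cos(t),d/2*np.sin(t),z] for t in np.linspace(0,2*np.pi,40)])
S=4
def draw(p,parts,q):
    m=np.zeros((420*S,560*S),np.uint8); c,s=np.cos(q[2]),np.sin(q[2])
    for P in parts:
        X=P@np.array([[c,s,0],[-s,c,0],[0,0,1]])+[q[0],q[1],0]
        u=topix(p,X); h=u[ConvexHull(u).vertices]
        cv2.fillPoly(m,[np.round(((h+.5)*S-.5)*16).astype(np.int32)],1,shift=4)
    return m
def fit(views,parts,q0):
    "views: list of (picture, mask)"
    big=[(p,cv2.GaussianBlur(cv2.resize(m.astype(np.float32),None,fx=S,fy=S,interpolation=cv2.INTER_LINEAR),(0,0),1)>.5) for p,m in views]
    def cost(q): return sum(np.mean((draw(p,parts,q)!=b))*420*560/ max(m.sum(),1) for (p,b),(_,m) in zip(big,views))
    sx=np.array([[0,0,0],[.012,0,0],[0,.012,0],[0,0,.2]])+q0
    r=minimize(cost,q0,method="Nelder-Mead",options=dict(initial_simplex=sx,xatol=2e-4,fatol=1e-5,maxiter=150))
    return r.x,r.fun
def near(tr,p,xyz):
    u=topix(p,xyz)[0]; best=None
    for t in tr:
        v,w=np.nonzero(t["region"]); d=np.hypot(w.mean()-u[0],v.mean()-u[1])
        if best is None or d<best[0]: best=(d,t)
    return best
E
cat > cartons.py <<'E'
from h import *
import sys
C=[[.596,-.159],[.586,-.291],[.58,-.43],[.458,-.178],[.446,-.333]]
pics=[vision.grab_frame(n) for n in ("top","side")]; trs=[finder.trace(p,"carton1") for p in pics]
for i,c in enumerate(C):
    out=[]
    vs=[]
    for p,t in zip(pics,trs):
        d,b=near(t,p,[*c,.03]); 
        if d<12: vs.append((p,b["region"]))
    for v in [vs]+[[x] for x in vs]:
        r=min((fit(v,CARTON,np.array([*c,y])) for y in (0.05,-.25,-.5)),key=lambda r:r[1]); out.append((np.round(r[0],4).tolist(),round(r[1],3)))
    print("ABCDE"[i],out)
E
cat > slab.py <<'E'
from h import *
pics=[vision.grab_frame(n) for n in ("top","side")]
vs=[]
for p in pics:
    d,b=near(finder.trace(p,"stand"),p,[.516,.203,.02]); 
    m=b["region"]; print(d,m.sum(),draw(p,SLAB,[.516,.203,.14]).sum()/16); vs.append((p,m))
for v in [vs]+[[x] for x in vs]: print("slab",fit(v,SLAB,np.array([.516,.203,.14])))
loc={"row_left":(-1,1),"row_mid":(-1,0),"row_right":(-1,-1),"pair_left":(1,1),"pair_right":(1,-1)}
for p in pics:
    for l in list(loc)+["brake_tip","brake_pivot"]: print(l,[(np.round(f["centre"],4).tolist(),round(f["confidence"],2)) for f in finder.place_of(p,l)][:1])
E
python3 cartons.py; python3 slab.py
```

```text
A [([0.595, -0.1624, 0.1278], np.float64(0.115)), ([0.5967, -0.1629, 0.1242], np.float64(0.046)), ([0.5937, -0.1615, 0.1338], np.float64(0.042))]
B [([0.5857, -0.2961, -0.2029], np.float64(0.118)), ([0.5877, -0.2956, -0.1883], np.float64(0.035)), ([0.5844, -0.2969, -0.2009], np.float64(0.054))]
C [([0.5802, -0.4286, -0.3008], np.float64(0.179)), ([0.5818, -0.4291, -0.3144], np.float64(0.058)), ([0.5794, -0.4272, -0.3214], np.float64(0.102))]
D [([0.4576, -0.1828, 0.0311], np.float64(0.122)), ([0.4594, -0.1828, 0.0405], np.float64(0.044)), ([0.4559, -0.1831, 0.0416], np.float64(0.045))]
E [([0.4488, -0.3336, -0.0755], np.float64(0.156)), ([0.4505, -0.3339, -0.0404], np.float64(0.069)), ([0.447, -0.3354, -0.0794], np.float64(0.063))]
5.131262143817859 8429 7907.4375
0.904602194302475 3601 3787.25
slab (array([0.51529075, 0.20599812, 0.13921219]), np.float64(0.3031516003829494))
slab (array([0.51758826, 0.20259963, 0.14304433]), np.float64(0.10803476094435877))
slab (array([0.51238422, 0.21791188, 0.13877446]), np.float64(0.1451332963065815))
row_left [([0.4662, 0.2705, 0.0264], 0.93)]
row_mid [([0.4769, 0.1951, 0.0285], 0.92)]
row_right [([0.4846, 0.1239, 0.0311], 0.81)]
pair_left [([0.5647, 0.2705, 0.0274], 0.84)]
pair_right [([0.5763, 0.1569, 0.0299], 0.87)]
brake_tip [([0.4352, 0.3725, 0.0829], 0.71)]
brake_pivot [([0.4905, 0.3778, 0.0176], 0.66)]
row_left [([0.4637, 0.2747, 0.0301], 0.62)]
row_mid [([0.4774, 0.2001, 0.0294], 0.73)]
row_right [([0.4839, 0.1262, 0.0275], 0.76)]
pair_left [([0.5593, 0.2678, 0.0344], 0.66)]
pair_right [([0.5729, 0.157, 0.0324], 0.97)]
brake_tip [([0.5985, -0.1644, -0.0014], 0.53)]
brake_pivot [([0.4908, 0.3781, 0.0216], 0.92)]
```

```bash
cat > plan.py <<'E'
from h import *
def plan(*wps):
    s=sensors.observe(); r=R.from_euler('xyz',s["tool_rot"]).as_matrix()
    pos=np.array(s["position"]); yaw=s["tool_rot"][2]
    for w in wps:
        t=np.array(w[:3],float); d=r.T@(t-pos); f=d/.25; y=w[3] if len(w)>3 else yaw
        dy=(y-yaw+np.pi)%(2*np.pi)-np.pi; tf=-dy/(np.pi/2)
        print("%s  rows [%.3f,%.3f,%.3f,%.4f] calls>=%.1f"%(np.round(t,3),*f,tf,max(np.linalg.norm(d)/.25,abs(dy)/.75)))
        pos=t; yaw=y; r=(R.from_euler('z',y)*R.from_euler('x',np.pi)).as_matrix()
YAW=.14; U=np.array([np.cos(YAW),np.sin(YAW)]); PIV=np.array([.4895,.378])
E
python3 - <<'E'
from plan import *
P=lambda d,z:[*(PIV+d*U),z,np.pi+YAW]
plan(P(-.105,.2),P(-.105,.06),P(0,.06),P(.015,.06),P(.02,.06))
E
```

```text
[0.386 0.363 0.2  ]  rows [-0.727,-0.110,0.125,-0.3850] calls>=0.8
[0.386 0.363 0.06 ]  rows [0.000,-0.000,0.560,-0.0000] calls>=0.6
[0.49  0.378 0.06 ]  rows [-0.420,0.000,0.000,-0.0000] calls>=0.4
[0.504 0.38  0.06 ]  rows [-0.060,-0.000,-0.000,-0.0000] calls>=0.1
[0.509 0.381 0.06 ]  rows [-0.020,0.000,0.000,-0.0000] calls>=0.0
```

```bash
python3 -m crank '[[-0.727,-0.11,0.125,-0.385],[-0.727,-0.11,0.125,-0.385],[-0.727,-0.11,0.125,-0.385],[-0.727,-0.11,0.125,-0.385],[-0.727,-0.11,0.125,-0.385]]' -1 40
python3 -m crank '[[0,0,0.2,0],[0,0,0.4,0],[0,0,0.56,0],[0,0,0.56,0],[0,0,0.56,0]]'
python3 -m crank '[[-0.08,0,0,0],[-0.16,0,0,0],[-0.25,0,0,0],[-0.34,0,0,0],[-0.42,0,0,0]]'
python3 -m crank '[[-0.02,0,0,0],[-0.04,0,0,0],[-0.06,0,0,0],[-0.06,0,0,0],[-0.06,0,0,0]]'
```

```text
time: 3.3
position: [0.3885, 0.3605, 0.199]
tool_rot: [-3.14, -0.001, -3.001]
ft_force: [-0.2, 0.7, -0.1]
grip_width: 0.143
grasp_force: 0.0
time: 3.8
position: [0.386, 0.3636, 0.0611]
tool_rot: [3.141, 0.001, -3.002]
ft_force: [-0.5, 0.5, -0.1]
grip_width: -0.004
grasp_force: 0.0
time: 4.3
position: [0.4914, 0.3787, 0.0635]
tool_rot: [3.14, 0.004, -3.001]
ft_force: [-1.6, 0.0, -1.2]
grip_width: -0.003
grasp_force: 0.9
time: 4.8
position: [0.5042, 0.3801, 0.0604]
tool_rot: [3.141, 0.001, -3.001]
ft_force: [-0.2, -0.2, -0.0]
grip_width: 0.001
grasp_force: 0.0
```

```bash
for i in 1; do python3 -m crank '[[-0.01,0,0,0],[-0.02,0,0,0],[-0.03,0,0,0],[-0.03,0,0,0],[-0.03,0,0,0]]'; done
python3 -m crank '[[-0.004,0,0,0],[-0.008,0,0,0],[-0.012,0,0,0],[-0.012,0,0,0],[-0.012,0,0,0]]'
```

```text
time: 5.3
position: [0.5119, 0.381, 0.06]
tool_rot: [3.142, 0.0, -3.002]
ft_force: [0.1, 0.9, 0.2]
grip_width: -0.003
grasp_force: 0.0
time: 5.8
position: [0.5139, 0.3814, 0.0599]
tool_rot: [-3.141, -0.002, -3.001]
ft_force: [-4.8, -2.0, 2.9]
grip_width: -0.001
grasp_force: 2.6
```

Run:
```python
from plan import *
for n in ("side","top"):
    p=vision.grab_frame(n)
    print([(np.round(f["centre"],4),f["confidence"]) for f in finder.place_of(p,"brake_tip")][:2])
print("locked tip",PIV+.061*U,.081)
```

```text
[(array([0.5461, 0.3906, 0.0804]), 0.63)]
[(array([0.55  , 0.3863, 0.0822]), 0.59)]
locked tip [0.54990318 0.38651213] 0.081
```

```bash
python3 -m crank '[[-0.008,0,0,0],[-0.008,0,0,0],[-0.008,0,0,0],[0.05,0,0,0],[0.12,0,0,0]]'
python3 -m crank '[[0.12,0,-0.2,0],[0.12,0,-0.4,0],[0.12,0,-0.6,0],[0.12,0,-0.8,0],[0.12,0,-0.8,0]]' 1
python3 - <<'E'
from plan import *
plan([.46,.2,.35,1.71])
E
```

```text
time: 6.5
position: [0.4851, 0.3772, 0.06]
tool_rot: [3.141, 0.001, -3.002]
ft_force: [1.4, 0.3, 0.2]
grip_width: 0.002
grasp_force: 0.0
time: 7.0
position: [0.4568, 0.374, 0.2669]
tool_rot: [3.138, 0.011, -3.002]
ft_force: [0.4, -0.2, -1.1]
grip_width: 0.845
grasp_force: 0.0
[0.46 0.2  0.35]  rows [0.081,-0.689,-0.336,1.0006] calls>=2.1
```

```bash
python3 -m crank '[[0.081,-0.689,-0.336,0.45],[0.081,-0.689,-0.336,0.45],[0.081,-0.689,-0.336,0.45],[0.081,-0.689,-0.336,0.45],[0.081,-0.689,-0.336,0.45]]'
python3 -m crank '[[0,0,0,0.4],[0,0,0,0.4],[0,0,0,0.4],[0,0,0,0.4],[0,0,0,0.4]]'
python3 -m crank '[[0,0,0,0.1506],[0,0,0,0.1506],[0,0,0,0.1506],[0,0,0,0.1506],[0,0,0,0.1506]]'
python3 - <<'E'
from plan import *
p=vision.grab_frame("wrist"); save(p,"w1.png"); print(p["xyz"],rot(p).round(3),p["fx"],p["dist_coeffs"],sensors.observe()["position"])
np.savez("w1.npz",**p)
for l in ["row_left","row_mid","row_right","pair_left","pair_right"]:
    print(l,[(np.round(f["centre"],4),f["confidence"]) for f in finder.place_of(p,l)][:1])
E
```

```text
time: 7.5
position: [0.4603, 0.1964, 0.3464]
tool_rot: [3.139, 0.004, 2.565]
ft_force: [-0.1, 0.4, -0.6]
grip_width: 1.0
grasp_force: 0.0
time: 8.0
position: [0.4594, 0.1996, 0.3436]
tool_rot: [-3.141, 0.0, 1.944]
ft_force: [-0.1, -0.3, -0.9]
grip_width: 1.0
grasp_force: 0.0
time: 8.5
position: [0.4593, 0.1997, 0.344]
tool_rot: [-3.142, 0.0, 1.713]
ft_force: [0.1, -0.1, 1.0]
grip_width: 1.002
grasp_force: 0.0
[0.44953257 0.26723522 0.48626912] [[ 0.99   0.135  0.039]
 [ 0.141 -0.951 -0.274]
 [ 0.     0.277 -0.961]] 378.3851960302456 [-0.03026768  0.          0.          0.          0.        ] [0.45930756 0.19970495 0.34399417]
row_left [(array([0.4676, 0.271 , 0.03  ]), 0.86)]
row_mid [(array([0.4724, 0.1981, 0.0346]), 0.75)]
row_right [(array([0.4827, 0.1203, 0.0265]), 0.85)]
pair_left [(array([0.5655, 0.2622, 0.0272]), 0.85)]
pair_right [(array([0.5725, 0.1534, 0.0311]), 0.97)]
```

View pics/w1.png

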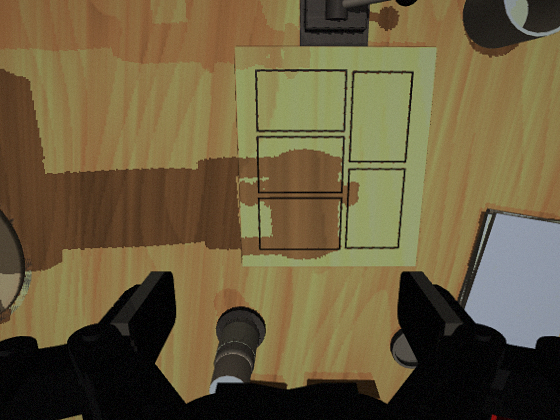

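```bash
cat > outl.py <<'E'
from plan import *
def outlines(p,zz=.03):
    g=cv2.cvtColor(cv2.resize(p["pixels"],None,fx=3,fy=3,interpolation=cv2.INTER_CUBIC),cv2.COLOR_RGB2GRAY)
    a=cv2.adaptiveThreshold(g,255,cv2.ADAPTIVE_THRESH_MEAN_C,cv2.THRESH_BINARY_INV,31,14)
    cs,_=cv2.findContours(a,cv2.RETR_CCOMP,cv2.CHAIN_APPROX_NONE); out=[]
    for c in cs:
        u=(c.reshape(-1,2)+.5)/3-.5; w=toworld(p,u,zz)[:,:2]
        (cx,cy),(l,h),an=cv2.minAreaRect((w*1000).astype(np.float32)); l,h=max(l,h),min(l,h)
        if 90<l<125 and 60<h<90: out.append((cx,cy,l,h,an))
    return out
if __name__=="__main__":
    p=dict(np.load("w1.npz"))
    for o in outlines(p): print(np.round(o,1),np.round(np.deg2rad(o[4])%(np.pi/2),4))
E
python3 outl.py
```

```text
[426.2 -62.  113.8  69.1  80.7] 1.4078
[487.4 120.7 106.8  72.6   8.1] 0.1414
[487.3 121.6 101.8  65.8   8.1] 0.141
[576.9 153.6 106.3  71.6   8.2] 0.1429
[577.1 153.9 100.9  66.4   8.3] 0.1442
[476.1 196.1 106.8  70.5   8.1] 0.1417
[476.6 196.  101.6  66.    8.1] 0.1417
[561.1 264.6 106.4  71.6   8.2] 0.1431
[561.1 264.7 101.1  66.3   8. ] 0.1405
[465.8 270.2 106.4  70.7   8.2] 0.1423
[465.8 270.3 101.5  66.2   8.1] 0.142
```

Run:
```python
from plan import *
p=vision.grab_frame("top"); q=vision.grab_frame("side"); w=vision.grab_frame("wrist")
for l in ("cap","can","holder"):
    for c in (p,q,w): print(l,[(np.round(f["centre"],4),round(f["confidence"],2)) for f in finder.place_of(c,l)][:1])
plan([.427,-.058,.2,1.44],[.427,-.058,.099])
```

```text
cap [(array([ 0.4245, -0.0529,  0.0918]), 0.7)]
cap [(array([ 0.4337, -0.0535,  0.0938]), 0.56)]
cap [(array([ 0.4272, -0.0524,  0.0874]), 0.87)]
can [(array([ 4.227e-01, -5.840e-02,  4.000e-04]), 0.59)]
can [(array([ 0.4261, -0.0575, -0.0044]), 0.89)]
can [(array([ 0.4262, -0.0517, -0.0011]), 0.85)]
holder [(array([ 0.6887, -0.0432,  0.0053]), 0.97)]
holder [(array([ 0.6836, -0.0544,  0.0036]), 0.63)]
holder [(array([ 0.6853, -0.0462, -0.    ]), 0.69)]
[ 0.427 -0.058  0.2  ]  rows [-1.003,-0.271,0.576,0.1718] calls>=1.2
[ 0.427 -0.058  0.099]  rows [0.000,-0.000,0.404,-0.0000] calls>=0.4
```

```bash
python3 -m crank '[[-0.78,-0.27,0.45,0.17],[-0.78,-0.27,0.45,0.17],[-0.78,-0.27,0.45,0.17],[-0.78,-0.27,0.45,0.17],[-0.78,-0.27,0.45,0.17]]'
python3 -m crank '[[0,0,0,0],[0,0,0,0],[0,0,0,0],[0,0,0,0],[0,0,0,0]]'
python3 - <<'E'
from plan import *
w=vision.grab_frame("wrist"); save(w,"w2.png")
for l in ("cap","can","holder"):
    print(l,[(np.round(f["centre"],4),round(f["confidence"],2)) for f in finder.place_of(w,l)][:1])
plan([.427,-.0555,.17,1.44],[.427,-.0555,.099])
E
```

```text
time: 9.9
position: [0.4184, -0.0047, 0.2303]
tool_rot: [-3.141, 0.0, 1.442]
ft_force: [0.8, -0.5, 0.2]
grip_width: 1.003
grasp_force: 0.0
time: 10.4
position: [0.4197, -0.0021, 0.2319]
tool_rot: [3.141, 0.0, 1.444]
ft_force: [0.0, -0.1, -0.4]
grip_width: 1.002
grasp_force: 0.0
cap [(array([ 0.4285, -0.0535,  0.085 ]), 0.61)]
can [(array([ 4.263e-01, -5.630e-02, -1.000e-04]), 0.55)]
holder [(array([ 0.6861, -0.0474, -0.0013]), 0.9)]
[ 0.427 -0.056  0.17 ]  rows [-0.206,0.057,0.247,0.0021] calls>=0.3
[ 0.427 -0.056  0.099]  rows [0.000,-0.000,0.284,-0.0000] calls>=0.3
```

View pics/w2.png

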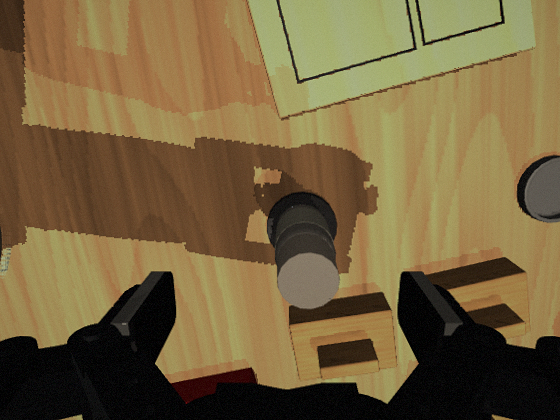

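```bash
python3 - <<'E'
from plan import *
w=vision.grab_frame("wrist"); print(toworld(w,[[308,281]],.13), toworld(w,[[546,188]],.014))
E
python3 -m crank '[[-0.206,0.057,0.247,0.002],[-0.206,0.057,0.247,0.002],[-0.206,0.057,0.247,0.002],[-0.206,0.057,0.247,0.002],[-0.206,0.057,0.247,0.002]]'
```

```text
[[ 0.42825078 -0.05848676  0.13      ]] [[ 0.67287127 -0.04793674  0.014     ]]
time: 11.15
position: [0.4275, -0.0552, 0.171]
tool_rot: [3.14, 0.0, 1.44]
ft_force: [-0.7, -0.2, -0.4]
grip_width: 1.003
grasp_force: 0.0
```

```bash
python3 -m crank '[[-0.01,0.0,0.1,0],[-0.01,0.0,0.2,0],[-0.01,0.0,0.288,0],[-0.01,0.0,0.288,0],[-0.01,0.0,0.288,0]]'
python3 -m crank '[[0,0,0,0],[0,0,0,0],[0,0,0,0],[0,0,0,0],[0,0,0,0]]' -1 30
python3 -m crank '[[0,0,0,0],[0,0,0,0],[0,0,-0.05,0],[0,0,-0.1,0],[0,0,-0.2,0]]'
python3 -m crank '[[0,0,-0.1,0],[0,0,-0.2,0],[0,0,-0.2,0],[0,0,-0.2,0],[0,0,-0.2,0]]'
python3 - <<'E'
from plan import *
w=vision.grab_frame("wrist");save(w,"w3.png")
for c in (w,vision.grab_frame("side"),vision.grab_frame("top")):
    for l in ("cap","holder"): print(l,[(np.round(f["centre"],4),round(f["confidence"],2)) for f in finder.place_of(c,l)][:1])
E
```

```text
time: 11.65
position: [0.4273, -0.0579, 0.099]
tool_rot: [3.14, 0.0, 1.441]
ft_force: [0.3, -0.8, 0.2]
grip_width: 0.996
grasp_force: 0.0
time: 12.15
position: [0.427, -0.0583, 0.0987]
tool_rot: [3.14, 0.0, 1.44]
ft_force: [-1.3, 1.5, 6.7]
grip_width: 0.516
grasp_force: 29.9
time: 12.65
position: [0.426, -0.0579, 0.1477]
tool_rot: [-3.139, -0.001, 1.439]
ft_force: [0.3, -0.1, -0.3]
grip_width: 0.512
grasp_force: 30.8
time: 13.15
position: [0.4262, -0.058, 0.197]
tool_rot: [-3.14, -0.0, 1.44]
ft_force: [-0.1, 0.0, -0.7]
grip_width: 0.512
grasp_force: 30.8
cap [(array([ 0.4275, -0.0526,  0.1847]), 0.89)]
holder []
cap [(array([ 0.4272, -0.0549,  0.1908]), 0.55)]
holder [(array([ 6.835e-01, -5.210e-02,  6.000e-04]), 0.82)]
cap []
holder [(array([ 0.6907, -0.0445,  0.0062]), 0.75)]
```

View pics/w3.png

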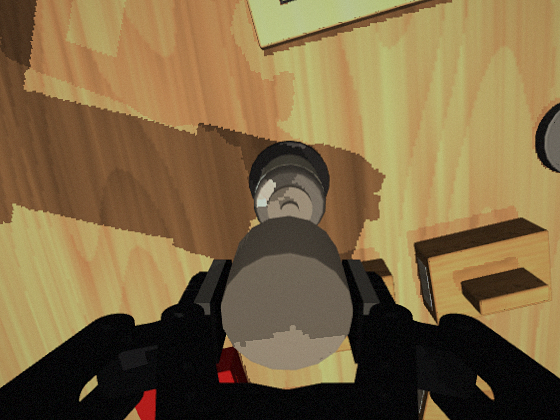

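Run:
```python
from plan import *
for n in ("top","side"):
    c=vision.grab_frame(n)
    for f in finder.trace(c,"holder")[:1]:
        v,u=np.nonzero(f["region"]); h,w=v.max()-v.min(),u.max()-u.min(); print(n,f["confidence"],h,w,toworld(c,[[(u.max()+u.min())/2,(v.max()+v.min())/2]],.008))
        X=ring(.068,0)+[.685,-.049,0]; Y=ring(.068,.014)+[.685,-.049,0]; m=draw(c,[np.r_[ring(.068,0),ring(.068,.014)]],[0.685,-.049,0]); print(fit([(c,f["region"])],[np.r_[ring(.068,0),ring(.068,.014)]],np.array([.685,-.049,0])))
plan([.685,-.049,.13],[.685,-.049,.1])
```

```text
top 0.78 22 22 [[ 0.68911444 -0.05182715  0.008     ]]
(array([ 0.68874376, -0.05125155,  0.08872513]), np.float64(0.07266746411483253))
side 0.78 17 22 [[ 0.68296325 -0.05214536  0.008     ]]
(array([ 0.6830128 , -0.05108074,  0.14315879]), np.float64(0.08438427299703265))
[ 0.685 -0.049  0.13 ]  rows [0.171,1.020,0.271,-0.0000] calls>=1.1
[ 0.685 -0.049  0.1  ]  rows [0.000,-0.000,0.120,-0.0000] calls>=0.1
```

```bash
python3 -m crank '[[0.16,0.9,0.1,0],[0.16,0.9,0.1,0],[0.16,0.9,0.1,0],[0.16,0.9,0.1,0],[0.16,0.9,0.1,0]]'
python3 -m crank '[[0,0.1,0.1,0],[0,0.1,0.2,0],[0,0.1,0.2,0],[0,0.1,0.2,0],[0,0.1,0.2,0]]'
python3 - <<'E'
from plan import *
w=vision.grab_frame("wrist");save(w,"w4.png")
for l in ("cap","holder"): print(l,[(np.round(f["centre"],4),round(f["confidence"],2)) for f in finder.place_of(w,l)][:1])
plan([.6855,-.051,.05],[.6855,-.051,.0145])
E
```

```text
time: 14.3
position: [0.6572, -0.0475, 0.1714]
tool_rot: [-3.141, -0.0, 1.44]
ft_force: [0.3, 0.6, 0.3]
grip_width: 0.515
grasp_force: 30.9
time: 14.8
position: [0.6802, -0.0513, 0.1249]
tool_rot: [3.139, 0.0, 1.44]
ft_force: [0.6, 0.9, -0.2]
grip_width: 0.511
grasp_force: 30.9
cap [(array([ 0.6782, -0.0479,  0.1157]), 0.55)]
holder [(array([ 0.6886, -0.0477, -0.0025]), 0.78)]
[ 0.686 -0.051  0.05 ]  rows [0.004,0.021,0.298,-0.0000] calls>=0.3
[ 0.686 -0.051  0.014]  rows [0.000,-0.000,0.142,-0.0000] calls>=0.1
```

View pics/w4.png

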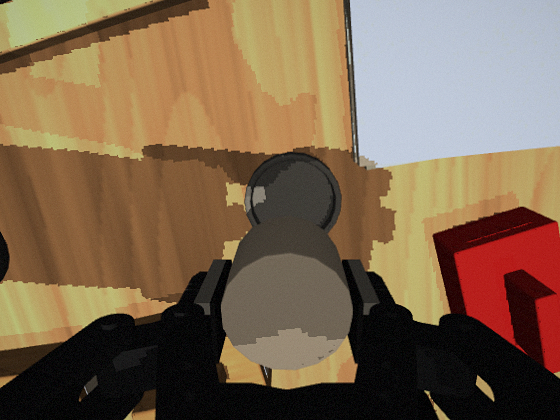

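```bash
python3 - <<'E'
from plan import *
w=vision.grab_frame("wrist");print(toworld(w,[[293,200],[245,200],[341,200],[293,153]],.014))
E
python3 -m crank '[[0.0,0.02,0.1,0],[0.0,0.02,0.2,0],[0.0,0.02,0.3,0],[0.0,0.02,0.35,0],[0.0,0.02,0.35,0]]'
```

```text
[[ 0.68561929 -0.0492943   0.014     ]
 [ 0.65280088 -0.04492564  0.014     ]
 [ 0.71847292 -0.05366065  0.014     ]
 [ 0.68971249 -0.01719601  0.014     ]]
time: 15.5
position: [0.684, -0.0517, 0.034]
tool_rot: [-3.139, -0.0, 1.44]
ft_force: [-0.0, -0.1, 0.1]
grip_width: 0.515
grasp_force: 30.9
```

```bash
python3 -m crank '[[0.005,0.006,0.03,0],[0.005,0.006,0.05,0],[0.005,0.006,0.07,0],[0.005,0.006,0.078,0],[0.005,0.006,0.078,0]]'
python3 -m crank '[[0,0,0,0],[0,0,0,0],[0,0,0,0],[0,0,0,0],[0,0,0,0]]' 0.4
python3 -m crank '[[0,0,-0.1,0],[0,0,-0.25,0],[0,0,-0.4,0],[0,0,-0.6,0],[0,0,-0.7,0]]'
python3 - <<'E'
from plan import *
plan([.595,-.1625,.2,.13],[.595,-.1625,.0393])
for n in ("top","side"):
    c=vision.grab_frame(n); print([(np.round(f["centre"],4),round(f["confidence"],2)) for f in finder.place_of(c,"cap")][:1])
E
```

```text
time: 16.0
position: [0.6863, -0.0508, 0.0157]
tool_rot: [-3.141, -0.0, 1.44]
ft_force: [0.3, 0.6, -0.2]
grip_width: 0.513
grasp_force: 30.9
time: 16.5
position: [0.6864, -0.0508, 0.0159]
tool_rot: [3.141, 0.0, 1.44]
ft_force: [0.4, 0.4, -0.0]
grip_width: 0.698
grasp_force: 0.0
time: 17.0
position: [0.6873, -0.051, 0.1958]
tool_rot: [3.136, 0.001, 1.44]
ft_force: [0.7, 0.1, -1.1]
grip_width: 0.7
grasp_force: 0.0
[ 0.595 -0.162  0.2  ]  rows [-0.491,-0.307,-0.018,0.8338] calls>=1.7
[ 0.595 -0.162  0.039]  rows [0.000,-0.000,0.643,-0.0000] calls>=0.6
[]
[(array([ 0.6909, -0.0443,  0.0073]), 0.64)]
```

```bash
python3 cartons.py
```

```text
A [([0.5949, -0.1624, 0.118], np.float64(0.139)), ([0.5965, -0.1635, 0.1081], np.float64(0.073)), ([0.5937, -0.1627, 0.109], np.float64(0.045))]
B [([0.5852, -0.2959, -0.2112], np.float64(0.15)), ([0.5871, -0.2957, -0.2031], np.float64(0.106)), ([0.5847, -0.2969, -0.2026], np.float64(0.032))]
C [([0.5811, -0.429, -0.3143], np.float64(0.114)), ([0.5823, -0.4293, -0.2986], np.float64(0.037)), ([0.5794, -0.4281, -0.3141], np.float64(0.049))]
D [([0.4582, -0.1824, 0.0223], np.float64(0.194)), ([0.4604, -0.1828, 0.0416], np.float64(0.057)), ([0.4553, -0.1822, 0.0413], np.float64(0.102))]
E [([0.4478, -0.3342, -0.0646], np.float64(0.148)), ([0.4492, -0.3336, -0.0634], np.float64(0.054)), ([0.4463, -0.3348, -0.0703], np.float64(0.073))]
```

```bash
python3 -m crank '[[-0.49,-0.3,0,0.45],[-0.49,-0.3,0,0.45],[-0.49,-0.3,0,0.45],[-0.49,-0.3,0,0.45],[-0.49,-0.3,0,0.45]]' 1 60
python3 -m crank '[[0,0,0,0.394],[0,0,0,0.394],[0,0,0,0.394],[0,0,0,0.394],[0,0,0,0.394]]'
cat > wc.py <<'E'
from plan import *
import sys
def wc(x,y,yaw):
    w=vision.grab_frame("wrist"); d,b=near(finder.trace(w,"carton1"),w,[x,y,.03]); q,f=fit([(w,b["region"])],CARTON,np.array([x,y,yaw])); print("wrist carton",d,q.round(4),round(f,3)); return w,q
if __name__=="__main__":
    x,y,yaw=map(float,sys.argv[1:4]); w,q=wc(x,y,yaw)
    save(w,sys.argv[4])
    plan([x,y,.12,yaw],[x,y,.046,yaw])
E
python3 wc.py .595 -.1625 .118 w5.png
```

```text
time: 17.9
position: [0.5951, -0.1635, 0.1902]
tool_rot: [-3.14, 0.0, 0.725]
ft_force: [0.4, 0.1, -0.6]
grip_width: 0.997
grasp_force: 0.0
time: 18.4
position: [0.5958, -0.1624, 0.19]
tool_rot: [-3.141, 0.001, 0.112]
ft_force: [-0.2, -0.1, 0.0]
grip_width: 1.001
grasp_force: 0.0
wrist carton 2.7200336363194055 [ 0.595  -0.1629  0.1125] 0.031
[ 0.595 -0.162  0.12 ]  rows [-0.003,0.000,0.281,-0.0006] calls>=0.3
[ 0.595 -0.162  0.046]  rows [-0.000,-0.000,0.296,-0.0000] calls>=0.3
```

View pics/w5.png

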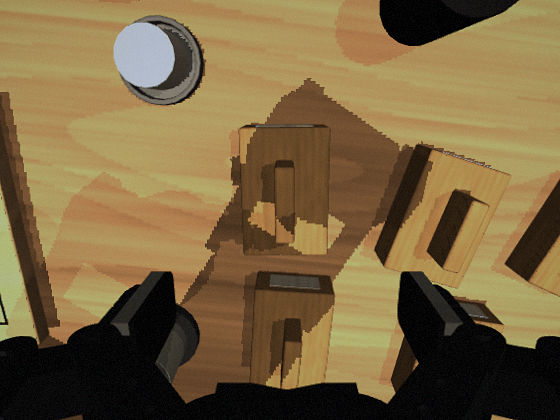

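```bash
python3 -m crank '[[-0.003,0,0.2,0],[-0.003,0,0.4,0],[-0.003,0,0.577,0],[-0.003,0,0.577,0],[-0.003,0,0.577,0]]'
python3 -m crank '[[0,0,0,0],[0,0,0,0],[0,0,0,0],[0,0,0,0],[0,0,0,0]]' -1 60
python3 -m crank '[[0,0,0,0],[0,0,-0.05,0],[0,0,-0.2,0],[0,0,-0.4,0],[0,0,-0.5,0]]'
python3 - <<'E'
from plan import *
plan([.577,.1538,.17,1.713],[.577,.1538,.077])
E
```

```text
time: 19.0
position: [0.5957, -0.1628, 0.0476]
tool_rot: [3.141, -0.0, 0.116]
ft_force: [-0.1, 0.3, 0.9]
grip_width: 1.002
grasp_force: 0.0
time: 19.5
position: [0.5953, -0.1624, 0.0469]
tool_rot: [3.142, -0.0, 0.114]
ft_force: [0.6, -5.4, -5.1]
grip_width: 0.154
grasp_force: 62.6
time: 20.0
position: [0.5961, -0.1629, 0.1763]
tool_rot: [3.139, -0.004, 0.114]
ft_force: [0.2, 0.0, -3.4]
grip_width: 0.15
grasp_force: 61.4
[0.577 0.154 0.17 ]  rows [0.068,-1.268,0.022,-1.0180] calls>=2.1
[0.577 0.154 0.077]  rows [0.000,-0.000,0.372,-0.0000] calls>=0.4
```

```bash
python3 -m crank '[[0.034,-0.65,0,-0.45],[0.034,-0.65,0,-0.45],[0.034,-0.65,0,-0.45],[0.034,-0.65,0,-0.45],[0.034,-0.65,0,-0.45]]'
python3 -m crank '[[0,0,0,-0.4],[0,0,0,-0.4],[0,0,0,-0.4],[0,0,0,-0.4],[0,0,0,-0.4]]'
python3 -c "
from plan import *
plan([.577,.1538,.17,1.713])"
```

```text
time: 20.5
position: [0.5847, 0.0025, 0.172]
tool_rot: [-3.141, -0.0, 0.83]
ft_force: [-0.5, 0.2, -3.4]
grip_width: 0.151
grasp_force: 61.3
time: 21.0
position: [0.585, -0.0001, 0.1718]
tool_rot: [-3.141, 0.0, 1.452]
ft_force: [-0.2, 0.3, -2.4]
grip_width: 0.153
grasp_force: 61.3
[0.577 0.154 0.17 ]  rows [0.607,-0.105,0.007,-0.1664] calls>=0.6
```

```bash
python3 -m crank '[[0.607,-0.105,0.007,-0.166],[0.607,-0.105,0.007,-0.166],[0.607,-0.105,0.007,-0.166],[0.607,-0.105,0.007,-0.166],[0.607,-0.105,0.007,-0.166]]'
python3 -m crank '[[0,0,0.1,0],[0,0,0.2,0],[0,0,0.2,0],[0,0,0.2,0],[0,0,0.2,0]]'
python3 - <<'E'
from plan import *
plan([.577,.1538,.0775,1.713])
w=vision.grab_frame("wrist"); save(w,"w6.png")
E
```

```text
time: 21.5
position: [0.5772, 0.1548, 0.1698]
tool_rot: [-3.141, 0.0, 1.71]
ft_force: [0.8, -0.9, -3.3]
grip_width: 0.152
grasp_force: 61.2
time: 22.0
position: [0.5785, 0.1531, 0.1214]
tool_rot: [3.139, 0.0, 1.708]
ft_force: [0.1, -0.5, -3.4]
grip_width: 0.15
grasp_force: 61.2
[0.577 0.154 0.078]  rows [0.004,-0.006,0.176,-0.0029] calls>=0.2
```

View pics/w6.png

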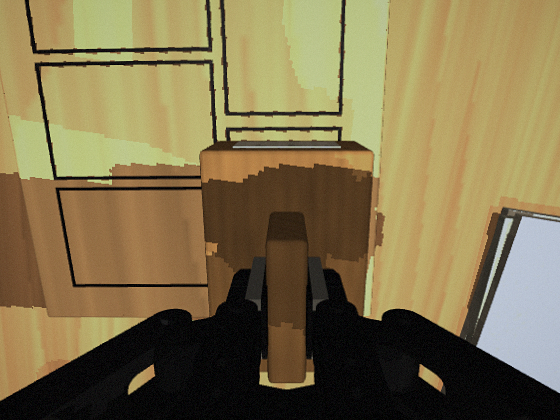

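```bash
python3 -m crank '[[0.004,-0.006,0.06,-0.003],[0.004,-0.006,0.12,-0.003],[0.004,-0.006,0.165,-0.003],[0.004,-0.006,0.17,-0.003],[0.004,-0.006,0.173,-0.003]]'
python3 -c "
from plan import *
print(sensors.observe()['ft_force']);plan([.577,.1538,.0765,1.713])"
```

```text
time: 22.55
position: [0.5764, 0.1545, 0.0771]
tool_rot: [3.141, 0.0, 1.714]
ft_force: [-0.1, 0.3, -3.0]
grip_width: 0.15
grasp_force: 61.2
[-0.05128756  0.27524283 -3.02977555]
[0.577 0.154 0.076]  rows [-0.003,0.002,0.003,0.0009] calls>=0.0
```

```bash
python3 -m crank '[[-0.002,0.002,0.002,0],[-0.002,0.002,0.004,0],[-0.002,0.002,0.004,0],[-0.002,0.002,0.004,0],[-0.002,0.002,0.004,0]]'
python3 -m crank '[[0,0,0,0],[0,0,0,0],[0,0,0,0],[0,0,-0.2,0],[0,0,-0.4,0]]' -0.1
python3 -m crank '[[0,0,-0.1,0],[0,0,-0.1,0],[0,0,-0.1,0],[0,0,-0.1,0],[0,0,-0.1,0]]'
python3 wc.py .577 .1538 1.713 w7.png; python3 cartons.py | cut -c1-60
```

```text
time: 23.05
position: [0.5769, 0.1542, 0.0769]
tool_rot: [3.14, 0.0, 1.715]
ft_force: [-3.6, 0.2, 5.7]
grip_width: 0.154
grasp_force: 62.5
time: 23.55
position: [0.5759, 0.154, 0.176]
tool_rot: [-3.139, -0.0, 1.714]
ft_force: [0.4, 0.1, 0.2]
grip_width: 0.447
grasp_force: 0.0
time: 24.05
position: [0.5761, 0.154, 0.1991]
tool_rot: [-3.139, -0.0, 1.715]
ft_force: [-0.3, 0.7, -0.6]
grip_width: 0.452
grasp_force: 0.0
wrist carton 8.090201643807795 [0.5778 0.1488 1.7267] 0.152
[0.577 0.154 0.12 ]  rows [-0.001,0.003,0.318,0.0009] calls>=0.3
[0.577 0.154 0.046]  rows [0.000,-0.000,0.296,-0.0000] calls>=0.3
A [([0.596, -0.159, 0.05], np.float64(0.0))]
B [([0.5866, -0.2952, -0.2102], np.float64(0.176)), ([0.5877
C [([0.5804, -0.4289, -0.316], np.float64(0.12)), ([0.5814, 
D [([0.4573, -0.1828, 0.0306], np.float64(0.111)), ([0.4592,
E [([0.4477, -0.3343, -0.0372], np.float64(0.083)), ([0.4488
```

```bash
cat > chk.py <<'E'
from plan import *
import sys
T={"RL":(.4658,.2703,.142),"RM":(.4765,.1960,.142),"RR":(.4873,.1213,.142),"PL":(.5611,.2647,1.713),"PR":(.5770,.1538,1.713)}
UP=[q+[0,0,.03] for q in CARTON]
def chk(names,views=("top","wrist")):
    for n in views:
        p=vision.grab_frame(n); tr=finder.trace(p,"carton1")
        for k in names:
            if not tr: continue
            d,b=near(tr,p,[*T[k][:2],.06])
            if d<35:
                q,f=fit([(p,b["region"])],UP,np.array(T[k])); print(n,k,"err mm",((q[:2]-T[k][:2])*1e3).round(1),"yaw",round(q[2]-T[k][2],3),round(f,3))
if __name__=="__main__":
    chk(sys.argv[1:])
    plan([.5866,-.2955,.2,-.205])
E
python3 chk.py PR
```

```text
top PR err mm [ -0.5 -21.7] yaw 0.329 1.276
[ 0.587 -0.296  0.2  ]  rows [-1.785,-0.218,0.002,1.2220] calls>=2.6
```

```bash
python3 -m crank '[[-0.95,-0.11,0,0.45],[-0.95,-0.11,0,0.45],[-0.95,-0.11,0,0.45],[-0.95,-0.11,0,0.45],[-0.95,-0.11,0,0.45]]' 1
python3 -m crank '[[0,0,0,0.4],[0,0,0,0.4],[0,0,0,0.4],[0,0,0,0.4],[0,0,0,0.4]]'
python3 chk.py PR
```

```text
time: 25.05
position: [0.5831, -0.0877, 0.2007]
tool_rot: [3.141, 0.0, 1.001]
ft_force: [0.3, 0.0, -0.1]
grip_width: 0.999
grasp_force: 0.0
time: 25.55
position: [0.5833, -0.085, 0.2006]
tool_rot: [3.142, -0.0, 0.377]
ft_force: [0.8, 1.0, -0.9]
grip_width: 1.0
grasp_force: 0.0
top PR err mm [ 0.8 -2.9] yaw 0.018 0.059
[ 0.587 -0.296  0.2  ]  rows [-0.302,0.786,0.002,0.3739] calls>=0.8
```

```bash
python3 -m crank '[[-0.302,0.786,0.04,0.374],[-0.302,0.786,0.04,0.374],[-0.302,0.786,0.04,0.374],[-0.302,0.786,0.04,0.374],[-0.302,0.786,0.04,0.374]]'
python3 -m crank '[[0,0,0,0],[0,0,0,0],[0,0,0,0],[0,0,0,0],[0,0,0,0]]'
python3 wc.py .5866 -.2955 -.205 w8.png
```

```text
time: 26.25
position: [0.5848, -0.3003, 0.1895]
tool_rot: [3.141, 0.001, -0.214]
ft_force: [0.0, 0.8, -0.7]
grip_width: 1.003
grasp_force: 0.0
time: 26.75
position: [0.5862, -0.2945, 0.1909]
tool_rot: [3.141, -0.0, -0.207]
ft_force: [-0.2, -0.4, 0.7]
grip_width: 1.001
grasp_force: 0.0
wrist carton 2.7162571360416488 [ 0.5856 -0.2964 -0.1967] 0.036
[ 0.587 -0.296  0.12 ]  rows [0.002,0.002,0.283,-0.0015] calls>=0.3
[ 0.587 -0.296  0.046]  rows [-0.000,-0.000,0.296,-0.0000] calls>=0.3
```

```bash
python3 -m crank '[[0,0.008,0.2,-0.005],[0,0.008,0.4,-0.005],[0,0.008,0.579,-0.005],[0,0.008,0.579,-0.005],[0,0.008,0.579,-0.005]]'
python3 -m crank '[[0,0,0,0],[0,0,0,0],[0,0,0,0],[0,0,0,0],[0,0,0,0]]' -1 60
python3 -m crank '[[0,0,0,0],[0,0,-0.05,0],[0,0,-0.2,0],[0,0,-0.4,0],[0,0,-0.56,0]]'
python3 -m crank '[[0,0,-0.05,0],[0,0,-0.05,0],[0,0,-0.05,0],[0,0,-0.05,0],[0,0,-0.05,0]]'
python3 -c "
from plan import *
plan([.5611,.2647,.2,1.713],[.5611,.2647,.12])"
```

```text
time: 27.35
position: [0.586, -0.2976, 0.0471]
tool_rot: [3.141, -0.001, -0.2]
ft_force: [-0.2, -0.5, 0.1]
grip_width: 1.0
grasp_force: 0.0
time: 27.85
position: [0.5858, -0.2974, 0.0464]
tool_rot: [3.141, -0.001, -0.2]
ft_force: [-5.1, 2.2, 9.6]
grip_width: 0.152
grasp_force: 59.4
time: 28.35
position: [0.5855, -0.2973, 0.1887]
tool_rot: [3.141, -0.001, -0.2]
ft_force: [1.2, -0.3, -2.9]
grip_width: 0.153
grasp_force: 59.2
time: 28.85
position: [0.5851, -0.2971, 0.1963]
tool_rot: [-3.14, 0.003, -0.2]
ft_force: [0.0, 0.3, -2.9]
grip_width: 0.151
grasp_force: 59.1
[0.561 0.265 0.2  ]  rows [-0.541,-2.183,-0.010,-1.2181] calls>=2.6
[0.561 0.265 0.12 ]  rows [0.000,-0.000,0.320,-0.0000] calls>=0.3
```

```bash
python3 -m crank '[[-0.2,-0.85,0,-0.45],[-0.2,-0.85,0,-0.45],[-0.2,-0.85,0,-0.45],[-0.2,-0.85,0,-0.45],[-0.2,-0.85,0,-0.45]]'
python3 -m crank '[[0,0,0,-0.4],[0,0,0,-0.4],[0,0,0,-0.4],[0,0,0,-0.4],[0,0,0,-0.4]]'
python3 -c "
from plan import *
plan([.5611,.2647,.2,1.713])"
```

```text
time: 29.35
position: [0.5782, -0.0748, 0.1978]
tool_rot: [-3.14, 0.0, 0.516]
ft_force: [-0.3, -0.6, -3.2]
grip_width: 0.158
grasp_force: 60.0
time: 29.85
position: [0.5786, -0.0791, 0.1975]
tool_rot: [-3.14, 0.0, 1.137]
ft_force: [-0.4, 0.5, -3.0]
grip_width: 0.149
grasp_force: 60.0
[0.561 0.265 0.2  ]  rows [1.218,-0.641,-0.009,-0.3664] calls>=1.4
```

```bash
python3 -m crank '[[0.7,-0.37,0,-0.366],[0.7,-0.37,0,-0.366],[0.7,-0.37,0,-0.366],[0.7,-0.37,0,-0.366],[0.7,-0.37,0,-0.366]]'
python3 -m crank '[[0,0,0,0],[0,0,0,0],[0,0,0,0],[0,0,0,0],[0,0,0,0]]'
python3 -c "
from plan import *
plan([.5611,.2647,.12,1.713],[.5611,.2647,.0775,1.713])"
```

```text
time: 30.35
position: [0.5678, 0.1238, 0.1979]
tool_rot: [-3.141, -0.002, 1.716]
ft_force: [-0.2, -0.4, -3.1]
grip_width: 0.15
grasp_force: 60.1
time: 30.85
position: [0.569, 0.1178, 0.1983]
tool_rot: [-3.142, 0.0, 1.708]
ft_force: [-0.3, -0.3, -3.3]
grip_width: 0.154
grasp_force: 60.1
[0.561 0.265 0.12 ]  rows [0.586,0.049,0.313,-0.0030] calls>=0.7
[0.561 0.265 0.078]  rows [0.000,-0.000,0.170,-0.0000] calls>=0.2
```

```bash
python3 -m crank '[[0.586,0.049,0,-0.003],[0.586,0.049,0,-0.003],[0.586,0.049,0,-0.003],[0.586,0.049,0,-0.003],[0.586,0.049,0,-0.003]]'
python3 -m crank '[[0,0,0.1,0],[0,0,0.2,0],[0,0,0.31,0],[0,0,0.31,0],[0,0,0.31,0]]'
python3 -c "
from plan import *
plan([.5611,.2647,.077,1.713])"
```

```text
time: 31.35
position: [0.5605, 0.2658, 0.198]
tool_rot: [-3.141, 0.0, 1.716]
ft_force: [-0.2, -0.6, -3.4]
grip_width: 0.152
grasp_force: 60.1
time: 31.85
position: [0.5613, 0.2643, 0.1216]
tool_rot: [3.141, 0.0, 1.713]
ft_force: [1.4, -0.5, -2.2]
grip_width: 0.151
grasp_force: 60.1
[0.561 0.265 0.077]  rows [0.002,-0.001,0.179,0.0000] calls>=0.2
```

```bash
python3 -m crank '[[0.002,-0.001,0.06,0],[0.002,-0.001,0.12,0],[0.002,-0.001,0.165,0],[0.002,-0.001,0.175,0],[0.002,-0.001,0.18,0]]'
python3 -m crank '[[0,0,0,0],[0,0,0.003,0],[0,0,0.003,0],[0,0,0.003,0],[0,0,0.003,0]]'
python3 -m crank '[[0,0,0,0],[0,0,0,0],[0,0,0,0],[0,0,-0.2,0],[0,0,-0.4,0]]' -0.1
python3 -m crank '[[-0.1,-0.2,-0.2,0],[-0.2,-0.43,-0.4,0],[-0.2,-0.43,-0.65,0],[-0.2,-0.43,-0.65,0],[-0.2,-0.43,-0.65,0]]' 1
python3 -c "
from chk import *
chk(['PL','PR'])
w=vision.grab_frame('wrist');save(w,'w9.png');np.savez('w9.npz',**w)"
```

```text
time: 32.35
position: [0.5609, 0.2657, 0.0766]
tool_rot: [3.14, -0.0, 1.714]
ft_force: [0.6, 1.0, -3.5]
grip_width: 0.155
grasp_force: 60.0
time: 32.85
position: [0.561, 0.2658, 0.0764]
tool_rot: [3.139, -0.0, 1.715]
ft_force: [-0.0, -1.3, 7.0]
grip_width: 0.155
grasp_force: 61.5
time: 33.35
position: [0.5597, 0.2656, 0.1753]
tool_rot: [-3.138, 0.0, 1.715]
ft_force: [0.8, 0.4, 0.4]
grip_width: 0.454
grasp_force: 0.0
time: 33.85
position: [0.461, 0.2005, 0.3435]
tool_rot: [3.131, -0.0, 1.714]
ft_force: [0.4, 0.4, -0.7]
grip_width: 0.997
grasp_force: 0.0
top PR err mm [ 1.7 -1.9] yaw 0.008 0.032
wrist PL err mm [ 0.3 -1.4] yaw -0.001 0.031
wrist PR err mm [-0.6 -2.8] yaw 0.004 0.046
```

View pics/w9.png

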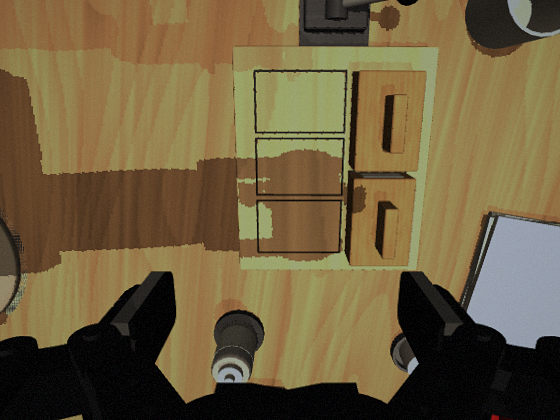

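```bash
python3 - <<'E'
from outl import *
for o in outlines(vision.grab_frame("wrist")): print(np.round(o,1))
E
python3 -c "
from chk import *
chk(['PL','PR'],['wrist'])"
python3 cartons.py | cut -c1-120
python3 -c "
from plan import *
plan([.457,-.1825,.22,.03])"
```

```text
[429.4 -60.  110.5  68.9  88.7]
[487.3 121.2 107.4  71.6   8. ]
[487.1 121.9 101.3  66.2   8.3]
[476.8 196.1 107.7  71.    8.3]
[476.6 196.  101.9  66.2   8. ]
[465.7 270.1 106.8  71.7   8.2]
[466.  270.1 101.6  66.2   8.2]
wrist PL err mm [ 0.4 -1.4] yaw 0.005 0.02
wrist PR err mm [-0.1 -2.3] yaw 0.015 0.032
A [([0.596, -0.159, 0.05], np.float64(0.0))]
B [([0.586, -0.291, 0.05], np.float64(0.0))]
C [([0.5795, -0.4291, -0.3272], np.float64(0.159)), ([0.5799, -0.4291, -0.3138], np.float64(0.093)), ([0.579, -0.4281, -
D [([0.458, -0.1827, 0.0415], np.float64(0.117)), ([0.4597, -0.1828, 0.0402], np.float64(0.046)), ([0.4561, -0.1827, 0.0
E [([0.448, -0.3342, -0.0476], np.float64(0.135)), ([0.4492, -0.3342, -0.0508], np.float64(0.047)), ([0.4461, -0.334, -0
[ 0.457 -0.182  0.22 ]  rows [-1.516,-0.236,0.469,1.0725] calls>=2.2
```

```bash
python3 -m crank '[[-0.9,-0.14,0.3,0.45],[-0.9,-0.14,0.3,0.45],[-0.9,-0.14,0.3,0.45],[-0.9,-0.14,0.3,0.45],[-0.9,-0.14,0.3,0.45]]'
python3 -m crank '[[0,0,0,0.45],[0,0,0,0.45],[0,0,0,0.45],[0,0,0,0.45],[0,0,0,0.45]]'
python3 -c "
from plan import *
plan([.458,-.1825,.19,.04])"
```

```text
time: 34.95
position: [0.4582, -0.029, 0.2617]
tool_rot: [-3.141, 0.0, 1.001]
ft_force: [0.6, -0.3, -0.2]
grip_width: 0.998
grasp_force: 0.0
time: 35.45
position: [0.4587, -0.0268, 0.2625]
tool_rot: [-3.142, 0.0, 0.295]
ft_force: [-0.3, -0.9, -0.1]
grip_width: 0.999
grasp_force: 0.0
[ 0.458 -0.182  0.19 ]  rows [-0.184,0.595,0.290,0.1624] calls>=0.7
```

```bash
python3 -m crank '[[-0.184,0.595,0.05,0.162],[-0.184,0.595,0.15,0.162],[-0.184,0.595,0.29,0.162],[-0.184,0.595,0.29,0.162],[-0.184,0.595,0.29,0.162]]'
python3 -m crank '[[0,0,0,0],[0,0,0,0],[0,0,0,0],[0,0,0,0],[0,0,0,0]]'
python3 wc.py .458 -.1825 .04 w10.png
```

```text
time: 35.95
position: [0.4577, -0.1841, 0.1873]
tool_rot: [-3.139, 0.004, 0.043]
ft_force: [0.1, 0.6, 0.4]
grip_width: 0.999
grasp_force: 0.0
time: 36.45
position: [0.4591, -0.1822, 0.1905]
tool_rot: [3.141, -0.001, 0.047]
ft_force: [0.0, -0.1, 0.7]
grip_width: 1.003
grasp_force: 0.0
wrist carton 2.253358275672112 [ 0.4574 -0.1831  0.0343] 0.019
[ 0.458 -0.182  0.12 ]  rows [-0.004,0.000,0.281,0.0042] calls>=0.3
[ 0.458 -0.182  0.046]  rows [0.000,-0.000,0.296,-0.0000] calls>=0.3
```

```bash
python3 -m crank '[[-0.006,0.004,0.2,0.007],[-0.006,0.004,0.4,0.007],[-0.006,0.004,0.577,0.007],[-0.006,0.004,0.577,0.007],[-0.006,0.004,0.577,0.007]]'
python3 -m crank '[[0,0,0,0],[0,0,0,0],[0,0,0,0],[0,0,0,0],[0,0,0,0]]' -1 60
python3 -m crank '[[0,0,0,0],[0,0,-0.05,0],[0,0,-0.2,0],[0,0,-0.4,0],[0,0,-0.6,0]]'
python3 -m crank '[[0,-0.1,-0.03,0],[0,-0.3,-0.03,0],[0,-0.5,-0.03,0],[0,-0.7,-0.03,0],[0,-0.9,-0.03,0]]'
python3 -m crank '[[0,0,0,0],[0,0,0,0],[0,0,0,0],[0,0,0,0],[0,0,0,0]]'
python3 -c "
from plan import *
plan([.4658,.2703,.2,.142])"
```

```text
time: 37.05
position: [0.4579, -0.1839, 0.0469]
tool_rot: [3.141, -0.0, 0.035]
ft_force: [0.7, 0.1, 1.2]
grip_width: 1.003
grasp_force: 0.0
time: 37.55
position: [0.4576, -0.1837, 0.0463]
tool_rot: [3.141, -0.001, 0.035]
ft_force: [-5.1, -1.1, 13.3]
grip_width: 0.151
grasp_force: 59.2
time: 38.05
position: [0.4568, -0.1831, 0.1978]
tool_rot: [-3.141, 0.001, 0.035]
ft_force: [1.6, -0.6, -3.6]
grip_width: 0.155
grasp_force: 59.1
time: 38.55
position: [0.4487, 0.0432, 0.2038]
tool_rot: [-3.142, 0.0, 0.035]
ft_force: [0.7, 0.5, -3.1]
grip_width: 0.154
grasp_force: 59.3
time: 39.05
position: [0.4495, 0.0403, 0.2033]
tool_rot: [3.142, 0.0, 0.033]
ft_force: [0.3, -0.8, -2.8]
grip_width: 0.154
grasp_force: 59.8
[0.466 0.27  0.2  ]  rows [0.096,-0.917,0.013,-0.0691] calls>=0.9
```

```bash
python3 -m crank '[[0.096,-0.2,0.013,-0.069],[0.096,-0.4,0.013,-0.069],[0.096,-0.6,0.013,-0.069],[0.096,-0.8,0.013,-0.069],[0.096,-0.917,0.013,-0.069]]'
python3 -m crank '[[0,0,0,0],[0,0,0.1,0],[0,0,0.2,0],[0,0,0.31,0],[0,0,0.31,0]]'
python3 -m crank '[[0,0,0,0],[0,0,0,0],[0,0,0,0],[0,0,0,0],[0,0,0,0]]'
python3 -c "
from plan import *
plan([.4658,.2703,.0765,.142])"
```

```text
time: 39.55
position: [0.4651, 0.2735, 0.1999]
tool_rot: [-3.141, 0.0, 0.144]
ft_force: [0.6, -0.7, -3.3]
grip_width: 0.152
grasp_force: 60.3
time: 40.05
position: [0.464, 0.2695, 0.1195]
tool_rot: [3.14, 0.007, 0.142]
ft_force: [-0.3, 0.4, -2.2]
grip_width: 0.157
grasp_force: 60.3
time: 40.55
position: [0.4655, 0.2713, 0.123]
tool_rot: [-3.141, -0.001, 0.144]
ft_force: [0.1, -0.1, -3.1]
grip_width: 0.159
grasp_force: 60.3
[0.466 0.27  0.076]  rows [0.000,0.004,0.186,0.0012] calls>=0.2
```

```bash
python3 -m crank '[[0,0.004,0.06,0],[0,0.004,0.12,0],[0,0.004,0.165,0],[0,0.004,0.175,0],[0,0.004,0.187,0]]'
python3 -m crank '[[0,0,0,0],[0,0,0.002,0],[0,0,0.002,0],[0,0,0.002,0],[0,0,0.002,0]]'
python3 -m crank '[[0,0,0,0],[0,0,0,0],[0,0,0,0],[0,0,-0.2,0],[0,0,-0.4,0]]' -0.1
python3 -m crank '[[0,0.1,-0.2,0],[0,0.3,-0.3,0],[0,0.5,-0.3,0],[0,0.7,-0.3,0],[0,0.9,-0.3,0]]' 1
python3 -m crank '[[0,0.2,0,0],[0,0.4,0,0],[0,0.6,0,0],[0,0.7,0,0],[0,0.7,0,0]]'
python3 chk.py RL PL PR; python3 cartons.py | cut -c1-120
python3 -c "
from plan import *
plan([.448,-.334,.19,-.055])"
```

```text
time: 41.05
position: [0.4657, 0.2704, 0.0762]
tool_rot: [-3.141, -0.0, 0.144]
ft_force: [-14.8, -4.6, 27.7]
grip_width: 0.15
grasp_force: 65.2
time: 41.55
position: [0.4659, 0.2705, 0.0763]
tool_rot: [-3.141, -0.002, 0.144]
ft_force: [-2.5, -0.8, 6.3]
grip_width: 0.154
grasp_force: 61.7
time: 42.05
position: [0.4649, 0.27, 0.1758]
tool_rot: [3.141, 0.003, 0.144]
ft_force: [1.0, 0.6, 0.4]
grip_width: 0.449
grasp_force: 0.0
time: 42.55
position: [0.4964, 0.0551, 0.2507]
tool_rot: [3.141, -0.001, 0.144]
ft_force: [1.0, 1.1, -0.3]
grip_width: 1.001
grasp_force: 0.0
time: 43.05
position: [0.5215, -0.1192, 0.2497]
tool_rot: [3.141, 0.001, 0.14]
ft_force: [0.4, 0.1, -0.4]
grip_width: 0.999
grasp_force: 0.0
top RL err mm [ 1.8 -1.3] yaw 0.003 0.051
top PL err mm [ 2.3 -0.3] yaw -0.009 0.042
top PR err mm [ 1.3 -3. ] yaw 0.003 0.046
[ 0.587 -0.296  0.2  ]  rows [0.154,0.752,0.201,0.2228] calls>=0.8
A [([0.596, -0.159, 0.05], np.float64(0.0))]
B [([0.586, -0.291, 0.05], np.float64(0.0))]
C [([0.5807, -0.4295, -0.3196], np.float64(0.124)), ([0.5822, -0.4303, -0.3434], np.float64(0.046)), ([0.5796, -0.4294, 
D [([0.458, -0.178, 0.05], np.float64(0.0))]
E [([0.4482, -0.3341, -0.0355], np.float64(0.153)), ([0.4483, -0.3343, -0.0364], np.float64(0.079)), ([0.4466, -0.3337, 
[ 0.448 -0.334  0.19 ]  rows [-0.417,0.823,0.242,0.1273] calls>=1.0
```

```bash
python3 -m crank '[[-0.417,0.823,0.24,0.125],[-0.417,0.823,0.24,0.125],[-0.417,0.823,0.24,0.125],[-0.417,0.823,0.24,0.125],[-0.417,0.823,0.24,0.125]]'
python3 -m crank '[[0,0,0,0],[0,0,0,0],[0,0,0,0],[0,0,0,0],[0,0,0,0]]'
python3 wc.py .4475 -.334 -.05 w11.png; python3 -c "
from plan import *
print(sensors.observe()['position'],sensors.observe()['tool_rot'])"
```

```text
time: 43.95
position: [0.4467, -0.3366, 0.1896]
tool_rot: [3.142, 0.0, -0.053]
ft_force: [0.9, -0.0, -0.0]
grip_width: 0.998
grasp_force: 0.0
time: 44.45
position: [0.4483, -0.334, 0.1907]
tool_rot: [3.141, -0.0, -0.051]
ft_force: [-0.4, 0.6, -0.7]
grip_width: 0.999
grasp_force: 0.0
wrist carton 2.6096909489307207 [ 0.4471 -0.3346 -0.0584] 0.028
[ 0.448 -0.334  0.12 ]  rows [-0.002,-0.001,0.282,-0.0011] calls>=0.3
[ 0.448 -0.334  0.046]  rows [-0.000,-0.000,0.296,-0.0000] calls>=0.3
[ 0.44802818 -0.33431149  0.19050066] [ 3.14133402e+00 -2.18958301e-04 -5.17311292e-02]
```

```bash
python3 -m crank '[[-0.004,0.001,0.2,0.004],[-0.004,0.001,0.4,0.004],[-0.004,0.001,0.578,0.004],[-0.004,0.001,0.578,0.004],[-0.004,0.001,0.578,0.004]]'
python3 -m crank '[[0,0,0,0],[0,0,0,0],[0,0,0,0],[0,0,0,0],[0,0,0,0]]' -1 60
python3 -m crank '[[0,0,0,0],[0,0,-0.05,0],[0,0,-0.2,0],[0,0,-0.4,0],[0,0,-0.6,0]]'
python3 -m crank '[[0,-0.1,-0.03,-0.05],[0,-0.3,-0.03,-0.1],[0,-0.5,-0.03,-0.13],[0,-0.7,-0.03,-0.13],[0,-0.9,-0.03,-0.13]]'
python3 -m crank '[[0,-0.1,0,0],[0,-0.2,0,0],[0,-0.3,0,0],[0,-0.3,0,0],[0,-0.3,0,0]]'
python3 -c "
from plan import *
plan([.4765,.196,.2,.142])"
```

```text
time: 45.05
position: [0.4472, -0.3353, 0.047]
tool_rot: [3.141, -0.0, -0.059]
ft_force: [0.8, -0.6, 1.1]
grip_width: 0.997
grasp_force: 0.0
time: 45.55
position: [0.4468, -0.335, 0.0463]
tool_rot: [3.141, -0.0, -0.059]
ft_force: [-6.9, 2.9, 12.3]
grip_width: 0.154
grasp_force: 59.4
time: 46.05
position: [0.4462, -0.3344, 0.1975]
tool_rot: [-3.14, 0.001, -0.059]
ft_force: [0.9, -1.8, -3.9]
grip_width: 0.151
grasp_force: 59.2
time: 46.55
position: [0.4593, -0.1084, 0.2036]
tool_rot: [-3.141, 0.0, 0.145]
ft_force: [0.3, 0.3, -2.9]
grip_width: 0.151
grasp_force: 59.5
time: 47.05
position: [0.449, -0.0361, 0.2035]
tool_rot: [3.141, 0.0, 0.146]
ft_force: [0.7, 0.1, -3.9]
grip_width: 0.153
grasp_force: 59.8
[0.476 0.196 0.2  ]  rows [0.244,-0.902,0.014,0.0027] calls>=0.9
```

```bash
python3 -m crank '[[0.244,-0.2,0.014,0.003],[0.244,-0.4,0.014,0.003],[0.244,-0.6,0.014,0.003],[0.244,-0.8,0.014,0.003],[0.244,-0.902,0.014,0.003]]'
python3 -m crank '[[0,0,0,0],[0,0,0.1,0],[0,0,0.2,0],[0,0,0.31,0],[0,0,0.31,0]]'
python3 -m crank '[[0,0,0,0],[0,0,0,0],[0,0,0,0],[0,0,0,0],[0,0,0,0]]'
python3 -c "
from plan import *
plan([.4765,.196,.0765,.142])"
```

```text
time: 47.55
position: [0.4769, 0.1969, 0.1997]
tool_rot: [3.141, 0.0, 0.14]
ft_force: [1.2, -0.3, -3.9]
grip_width: 0.153
grasp_force: 60.1
time: 48.05
position: [0.4755, 0.1943, 0.1193]
tool_rot: [3.141, 0.007, 0.139]
ft_force: [0.0, -0.8, -2.6]
grip_width: 0.156
grasp_force: 60.5
time: 48.55
position: [0.477, 0.1958, 0.1227]
tool_rot: [3.142, -0.001, 0.141]
ft_force: [0.0, 0.1, -3.4]
grip_width: 0.15
grasp_force: 60.5
[0.476 0.196 0.076]  rows [-0.002,-0.001,0.185,-0.0008] calls>=0.2
```

```bash
python3 -m crank '[[-0.002,-0.001,0.06,0],[-0.002,-0.001,0.12,0],[-0.002,-0.001,0.165,0],[-0.002,-0.001,0.175,0],[-0.002,-0.001,0.184,0]]'
python3 -m crank '[[0,0,0,0],[0,0,0.002,0],[0,0,0.002,0],[0,0,0.002,0],[0,0,0.002,0]]'
python3 -m crank '[[0,0,0,0],[0,0,0,0],[0,0,0,0],[0,0,-0.2,0],[0,0,-0.4,0]]' -0.1
python3 -m crank '[[0,0.1,-0.2,0],[0,0.3,-0.3,0],[0,0.5,-0.3,0.05],[0,0.7,-0.3,0.1],[0,0.9,-0.3,0.15]]' 1
python3 -m crank '[[0,0.2,0,0],[0,0.4,0,0.07],[0,0.6,0,0.14],[0,0.8,0,0.14],[0,0.8,0,0.14]]'
python3 chk.py RL RM PL PR; python3 cartons.py | cut -c1-180|grep C
python3 -c "
from plan import *
plan([.5805,-.429,.19,-.315])"
```

```text
time: 49.05
position: [0.4765, 0.196, 0.0765]
tool_rot: [3.142, -0.0, 0.141]
ft_force: [-5.2, -2.2, 7.6]
grip_width: 0.155
grasp_force: 62.5
time: 49.55
position: [0.4766, 0.196, 0.0764]
tool_rot: [3.142, -0.001, 0.141]
ft_force: [-2.4, -1.7, 5.7]
grip_width: 0.155
grasp_force: 62.2
time: 50.05
position: [0.4756, 0.1958, 0.1763]
tool_rot: [3.142, 0.003, 0.14]
ft_force: [0.8, 0.4, 0.9]
grip_width: 0.451
grasp_force: 0.0
time: 50.55
position: [0.5065, -0.0193, 0.2512]
tool_rot: [3.141, -0.001, -0.098]
ft_force: [0.5, 0.4, -0.4]
grip_width: 0.998
grasp_force: 0.0
time: 51.05
position: [0.4865, -0.2215, 0.2501]
tool_rot: [3.141, 0.0, -0.321]
ft_force: [-0.9, 0.4, 0.9]
grip_width: 1.001
grasp_force: 0.0
top RL err mm [ 1.5 -1.6] yaw -0.011 0.085
top RM err mm [ 2.4 -0.4] yaw 0.02 0.081
top PL err mm [ 2.5 -1.9] yaw -0.005 0.051
top PR err mm [ 3.1 -1.8] yaw -0.024 0.048
[ 0.587 -0.296  0.2  ]  rows [0.475,0.182,0.203,-0.0694] calls>=0.5
C [([0.5799, -0.4296, -0.3046], np.float64(0.356)), ([0.5808, -0.4308, -0.284], np.float64(0.254)), ([0.5802, -0.4277, -0.3097], np.float64(0.085))]
[ 0.58  -0.429  0.19 ]  rows [0.616,0.698,0.244,0.0011] calls>=1.0
```

```bash
python3 -m crank '[[0.616,0.698,0.24,0],[0.616,0.698,0.24,0],[0.616,0.698,0.24,0],[0.616,0.698,0.24,0],[0.616,0.698,0.24,0]]'
python3 -m crank '[[0,0,0,0],[0,0,0,0],[0,0,0,0],[0,0,0,0],[0,0,0,0]]'
python3 wc.py .5802 -.429 -.315 w12.png; python3 -c "
from plan import *
print(sensors.observe()['position'],sensors.observe()['tool_rot'])"
```

```text
time: 51.95
position: [0.5805, -0.4315, 0.1895]
tool_rot: [-3.141, 0.001, -0.315]
ft_force: [-0.1, 0.4, 0.3]
grip_width: 1.003
grasp_force: 0.0
time: 52.45
position: [0.5801, -0.4293, 0.1922]
tool_rot: [3.141, -0.001, -0.314]
ft_force: [0.5, -0.2, 0.4]
grip_width: 1.0
grasp_force: 0.0
wrist carton 2.8723176903479692 [ 0.5802 -0.4302 -0.3211] 0.031
[ 0.58  -0.429  0.12 ]  rows [-0.000,-0.003,0.286,0.0003] calls>=0.3
[ 0.58  -0.429  0.046]  rows [-0.000,-0.000,0.296,-0.0000] calls>=0.3
[ 0.57994613 -0.42966735  0.19160134] [ 3.14117267e+00 -8.02931149e-04 -3.14496301e-01]
```

```bash
python3 -m crank '[[0.001,0.002,0.2,0.003],[0.001,0.002,0.4,0.003],[0.001,0.002,0.582,0.003],[0.001,0.002,0.582,0.003],[0.001,0.002,0.582,0.003]]'
python3 -m crank '[[0,0,0,0],[0,0,0,0],[0,0,0,0],[0,0,0,0],[0,0,0,0]]' -1 60
python3 -m crank '[[0,0,0,0],[0,0,-0.05,0],[0,0,-0.2,0],[0,0,-0.4,0],[0,0,-0.6,0]]'
python3 -m crank '[[-0.1,-0.1,-0.03,-0.05],[-0.2,-0.3,-0.03,-0.1],[-0.3,-0.5,-0.03,-0.2],[-0.4,-0.7,-0.03,-0.29],[-0.5,-0.85,-0.03,-0.29]]'
python3 -m crank '[[0,-0.1,0,0],[0,-0.2,0,0],[0,-0.3,0,0],[0,-0.3,0,0],[0,-0.3,0,0]]'
python3 -c "
from plan import *
plan([.4873,.1213,.2,.142])"
```

```text
time: 53.05
position: [0.5804, -0.431, 0.0469]
tool_rot: [3.141, -0.001, -0.32]
ft_force: [0.1, 0.6, 1.0]
grip_width: 0.998
grasp_force: 0.0
time: 53.55
position: [0.5802, -0.4307, 0.0459]
tool_rot: [3.141, -0.001, -0.32]
ft_force: [-5.0, 2.1, 6.8]
grip_width: 0.153
grasp_force: 59.4
time: 54.05
position: [0.5795, -0.4302, 0.197]
tool_rot: [-3.141, 0.001, -0.32]
ft_force: [1.0, -1.4, -3.0]
grip_width: 0.159
grasp_force: 58.9
time: 54.55
position: [0.5302, -0.1998, 0.203]
tool_rot: [-3.141, 0.0, 0.14]
ft_force: [0.9, 0.8, -3.7]
grip_width: 0.154
grasp_force: 59.0
time: 55.05
position: [0.5208, -0.1276, 0.2032]
tool_rot: [3.141, -0.0, 0.137]
ft_force: [-0.3, 0.1, -2.9]
grip_width: 0.153
grasp_force: 59.4
[0.487 0.121 0.2  ]  rows [0.003,-1.005,0.012,-0.0034] calls>=1.0
```

```bash
python3 -m crank '[[0.003,-0.2,0.012,-0.003],[0.003,-0.4,0.012,-0.003],[0.003,-0.6,0.012,-0.003],[0.003,-0.8,0.012,-0.003],[0.003,-0.98,0.012,-0.003]]'
python3 -m crank '[[0,-0.025,0,0],[0,-0.025,0.1,0],[0,-0.025,0.2,0],[0,-0.025,0.31,0],[0,-0.025,0.31,0]]'
python3 -m crank '[[0,0,0,0],[0,0,0,0],[0,0,0,0],[0,0,0,0],[0,0,0,0]]'
python3 -c "
from plan import *
plan([.4873,.1213,.0765,.142])"
```

```text
time: 55.55
position: [0.4883, 0.1164, 0.2]
tool_rot: [3.141, -0.0, 0.14]
ft_force: [1.7, -0.1, -3.1]
grip_width: 0.154
grasp_force: 60.1
time: 56.05
position: [0.4862, 0.1202, 0.1195]
tool_rot: [-3.141, 0.006, 0.139]
ft_force: [0.1, 0.2, -2.8]
grip_width: 0.158
grasp_force: 60.3
time: 56.55
position: [0.4877, 0.1213, 0.1227]
tool_rot: [3.141, -0.001, 0.141]
ft_force: [0.4, -0.1, -2.6]
grip_width: 0.148
grasp_force: 60.3
[0.487 0.121 0.076]  rows [-0.002,-0.000,0.185,-0.0009] calls>=0.2
```

```bash
python3 -m crank '[[-0.002,0,0.06,0],[-0.002,0,0.12,0],[-0.002,0,0.165,0],[-0.002,0,0.175,0],[-0.002,0,0.184,0]]'
python3 -m crank '[[0,0,0,0],[0,0,0.002,0],[0,0,0.002,0],[0,0,0.002,0],[0,0,0.002,0]]'
python3 -m crank '[[0,0,0,0],[0,0,0,0],[0,0,0,0],[0,0,-0.2,0],[0,0,-0.4,0]]' -0.1
python3 -m crank '[[0,0,-0.2,0],[-0.1,-0.1,-0.4,0],[-0.23,-0.315,-0.75,0],[-0.23,-0.315,-0.75,0],[-0.23,-0.315,-0.75,0]]' -1
python3 -m crank '[[0,0,0,0],[0,0,0,0],[0,0,0,0],[0,0,0,0],[0,0,0,0]]'
python3 -c "
from chk import *
chk(['RL','RM','RR','PL','PR'],['wrist','side','top'])
w=vision.grab_frame('wrist');save(w,'w13.png')
for n in ('side','top','wrist'): print([(np.round(f['centre'],4),f['confidence']) for f in finder.place_of(vision.grab_frame(n),'brake_tip')][:1])"
```

```text
time: 57.05
position: [0.4872, 0.1213, 0.0764]
tool_rot: [3.142, -0.0, 0.141]
ft_force: [-0.1, -0.1, -2.9]
grip_width: 0.153
grasp_force: 60.5
time: 57.55
position: [0.4871, 0.1213, 0.0759]
tool_rot: [3.142, -0.0, 0.141]
ft_force: [0.2, 0.4, -2.6]
grip_width: 0.152
grasp_force: 60.5
time: 58.05
position: [0.4863, 0.1212, 0.1765]
tool_rot: [-3.141, 0.003, 0.141]
ft_force: [0.8, 0.4, 0.2]
grip_width: 0.456
grasp_force: 0.0
time: 58.55
position: [0.4181, 0.1927, 0.3676]
tool_rot: [-3.141, -0.007, 0.142]
ft_force: [0.7, -0.1, 0.1]
grip_width: 0.002
grasp_force: 0.0
time: 59.05
position: [0.4193, 0.1908, 0.3625]
tool_rot: [3.142, 0.002, 0.14]
ft_force: [-0.1, 0.1, 0.2]
grip_width: 0.003
grasp_force: 0.0
wrist RL err mm [ 0. -2.] yaw -0.0 0.014
wrist RM err mm [-0.2 -2.2] yaw -0.005 0.016
wrist RR err mm [-1.8 -1.6] yaw 0.004 0.027
wrist PL err mm [ 1.1 -2. ] yaw -0.006 0.012
wrist PR err mm [ 0.5 -2. ] yaw 0.005 0.015
side RL err mm [-4.6 32.7] yaw -0.122 0.917
side RM err mm [-1.4 31.3] yaw -0.203 1.05
side RR err mm [-3.2 -2.4] yaw -0.009 0.061
side PL err mm [-2.4 50.6] yaw -0.202 0.756
side PR err mm [0.6 1.4] yaw -0.026 0.12
top RL err mm [  8.3 -31.7] yaw 0.6 5.544
top RM err mm [ 1.9 -1.7] yaw 0.009 0.127
top RR err mm [ 1.  -1.6] yaw -0.012 0.042
top PL err mm [ 1.9 -1.7] yaw 0.012 0.277
top PR err mm [ 2.2 -1.2] yaw 0.012 0.06
[(array([0.546 , 0.3927, 0.0804]), 0.57)]
[(array([0.5506, 0.3866, 0.0816]), 0.49)]
[(array([0.5485, 0.3863, 0.0824]), 0.79)]
```

View pics/w13.png

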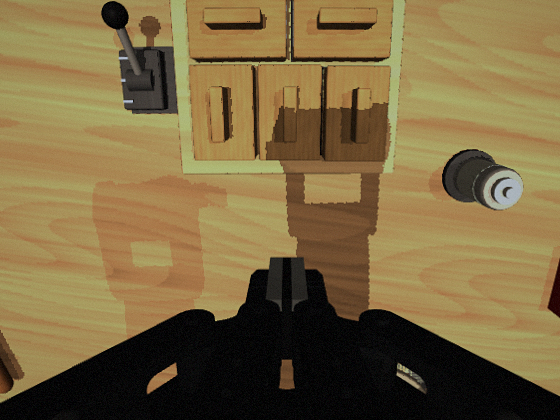

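Run:
```python
from plan import *
PIV=np.array([.489,.3778]); Y=.142; U=np.array([np.cos(Y),np.sin(Y)])
P=lambda d,z:[*(PIV+d*U),z,Y]
plan(P(.102,.25),P(.102,.058),P(.06,.058),P(.030,.058))
```

```text
[0.59  0.392 0.25 ]  rows [0.790,-0.700,0.453,-0.0009] calls>=1.1
[0.59  0.392 0.058]  rows [0.000,-0.000,0.768,-0.0000] calls>=0.8
[0.548 0.386 0.058]  rows [-0.168,0.000,0.000,-0.0000] calls>=0.2
[0.519 0.382 0.058]  rows [-0.120,0.000,0.000,-0.0000] calls>=0.1
```

```bash
python3 -m crank '[[0.79,-0.7,0.1,0],[0.79,-0.7,0.1,0],[0.79,-0.7,0.1,0],[0.79,-0.7,0.1,0],[0.79,-0.7,0.1,0]]'
python3 -m crank '[[0,0,0.1,0],[0,0,0.2,0],[0,0,0.35,0],[0,0,0.35,0],[0,0,0.35,0]]'
python3 -m crank '[[0,0,0,0],[0,0,0,0],[0,0,0,0],[0,0,0,0],[0,0,0,0]]'
python3 - <<'E'
from plan import *
PIV=np.array([.489,.3778]); Y=.142; U=np.array([np.cos(Y),np.sin(Y)])
P=lambda d,z:[*(PIV+d*U),z,Y]
plan(P(.102,.15),P(.102,.058),P(.06,.058),P(.030,.058))
E
```

```text
time: 60.2
position: [0.5779, 0.3781, 0.3399]
tool_rot: [3.142, 0.0, 0.141]
ft_force: [1.5, -0.5, 0.8]
grip_width: 0.001
grasp_force: 0.0
time: 60.7
position: [0.5773, 0.3764, 0.2542]
tool_rot: [-3.142, -0.0, 0.141]
ft_force: [0.3, 0.4, 1.5]
grip_width: 0.001
grasp_force: 0.0
time: 61.2
position: [0.5772, 0.3764, 0.2534]
tool_rot: [-3.141, -0.0, 0.141]
ft_force: [0.1, 0.7, -0.7]
grip_width: -0.002
grasp_force: 0.0
[0.59  0.392 0.15 ]  rows [0.059,-0.055,0.414,-0.0009] calls>=0.4
[0.59  0.392 0.058]  rows [0.000,-0.000,0.368,-0.0000] calls>=0.4
[0.548 0.386 0.058]  rows [-0.168,0.000,0.000,-0.0000] calls>=0.2
[0.519 0.382 0.058]  rows [-0.120,0.000,0.000,-0.0000] calls>=0.1
```

```bash
python3 -m crank '[[0.059,-0.055,0,0],[0.059,-0.055,0.1,0],[0.059,-0.055,0.2,0],[0.059,-0.055,0.3,0],[0.059,-0.055,0.414,0]]'
python3 -m crank '[[0,0,0.1,0],[0,0,0.2,0],[0,0,0.3,0],[0,0,0.368,0],[0,0,0.368,0]]'
python3 -m crank '[[0,0,0,0],[-0.05,0,0,0],[-0.1,0,0,0],[-0.14,0,0,0],[-0.168,0,0,0]]'
python3 -m crank '[[-0.03,0,0,0],[-0.06,0,0,0],[-0.09,0,0,0],[-0.12,0,0,0],[-0.12,0,0,0]]'
cat > brk.py <<'E'
from plan import *
PIV=np.array([.489,.3778]); Y=.142; U=np.array([np.cos(Y),np.sin(Y)])
for n in ('side','top','wrist'):
    for f in finder.place_of(vision.grab_frame(n),'brake_tip')[:1]:
        c=np.array(f["centre"]); print(n,c.round(4),round(f["confidence"],2),"angle",.8+np.arctan2((c[:2]-PIV)@U,c[2]-.022))
s=sensors.observe(); print("tcp along u",(s["position"][:2]-PIV)@U)
E
python3 brk.py
```

```text
time: 61.7
position: [0.59, 0.3922, 0.1492]
tool_rot: [-3.141, -0.001, 0.141]
ft_force: [0.1, 0.4, -0.3]
grip_width: 0.003
grasp_force: 0.0
time: 62.2
position: [0.5887, 0.3915, 0.0549]
tool_rot: [3.14, 0.005, 0.141]
ft_force: [0.1, -0.1, -0.9]
grip_width: -0.004
grasp_force: 0.0
time: 62.7
position: [0.549, 0.3867, 0.0601]
tool_rot: [-3.14, -0.004, 0.141]
ft_force: [2.8, 1.1, 2.1]
grip_width: -0.0
grasp_force: 0.0
time: 63.2
position: [0.5175, 0.3819, 0.0574]
tool_rot: [3.141, 0.001, 0.141]
ft_force: [-0.4, 0.1, -0.1]
grip_width: -0.0
grasp_force: 0.0
side [0.4895 0.3841 0.1052] 0.39 angle 0.8166638905883358
top [0.8121 0.0687 0.0025] 0.39 angle 2.4413050326679886
tcp along u 0.030038889030049906
```

```bash
python3 -m crank '[[0.05,0,0,0],[0.15,0,0,0],[0.15,0,0,0],[0.15,0,-0.2,0],[0.15,0,-0.4,0]]'
python3 -m crank '[[0,0.1,-0.2,0],[-0.2,0.2,-0.4,0],[-0.4,0.5,-0.6,0],[-0.6,0.7,-0.6,0],[-0.6,0.7,-0.6,0]]'
python3 -m crank '[[0,0,0,0],[0,0,0,0],[0,0,0,0],[0,0,0,0],[0,0,0,0]]'
python3 brk.py; python3 -c "
from h import *
w=vision.grab_frame('wrist'); s=vision.grab_frame('side'); save(w,'w14.png')
c=cv2.resize(s['pixels'][130:220,180:340],None,fx=5,fy=5,interpolation=cv2.INTER_CUBIC); cv2.imwrite('pics/s14.png',c[:,:,::-1])
for k in (.78,.8,.9): 
    d=.085*np.sin(k-.8); print(k,topix(w,[.489+d*.99,.3778+d*.1415,.022+.085*np.cos(k-.8)]),topix(s,[.489+d*.99,.3778+d*.1415,.022+.085*np.cos(k-.8)]))"
```

```text
time: 64.0
position: [0.5547, 0.3868, 0.1574]
tool_rot: [3.141, 0.004, 0.14]
ft_force: [2.0, 1.4, 1.2]
grip_width: 0.0
grasp_force: 0.0
time: 64.5
position: [0.4537, 0.227, 0.2948]
tool_rot: [3.142, -0.0, 0.141]
ft_force: [1.4, -0.2, 0.9]
grip_width: 0.0
grasp_force: 0.0
time: 65.0
position: [0.4556, 0.2288, 0.2935]
tool_rot: [3.141, 0.001, 0.141]
ft_force: [-0.5, 0.0, -0.1]
grip_width: 0.001
grasp_force: 0.0
side [0.4878 0.3833 0.1069] 0.46 angle 0.7951761981761332
wrist [0.4906 0.3795 0.1106] 0.74 angle 0.82058947648929
tcp along u -0.05436547362831442
0.78 [[116.73052668 123.42584699]] [[243.43409629 136.15974803]]
0.8 [[116.48670369 121.39793833]] [[243.9093295  136.09439193]]
0.9 [[115.5231552  111.17488099]] [[246.28587364 135.89942513]]
```

View pics/w14.png

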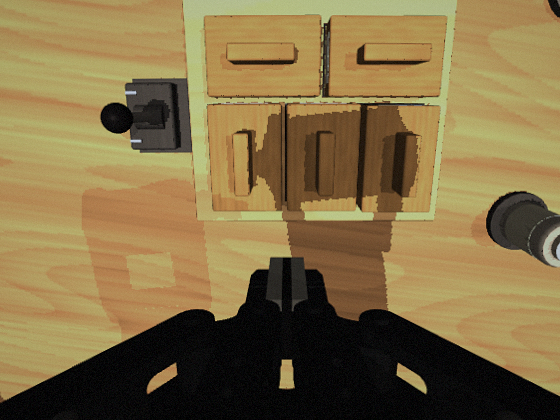

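```bash
python3 -c "
from h import *
for n in ('top','side'):
    print([(np.round(f['centre'],4),f['confidence']) for f in finder.place_of(vision.grab_frame(n),'cap')][:2])
print(robot.close_job())"
```

```text
[(array([ 0.6859, -0.0436,  0.003 ]), 0.63)]
[(array([ 0.4165, -0.5131,  0.0031]), 0.68), (array([ 0.6885, -0.0459,  0.0063]), 0.5)]
the job is handed in; nothing more can be done
None
```

I handed the job in at about 65 s. The brake was locked before any carton was moved, and all five cartons are in their outlines to within about 3 mm. The lever is back upright at about 0.82 rad, and the cap stands closed end up in its holder. I did not recheck the roll, magazines, bottle and mug at the end.

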